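# Rebuild the baffle pack of a mist separator cassette

### The job

The cleaned mist separator cassette lies on the bench and its four loose aluminium channels are scattered round it. Put the pack back together so that the channels interlock: lay the two plain channels open side up in the frame's lower seats, one on each side of the riveted middle channel, and set the two tabbed channels open side down over the gaps, tabs down between the guide ears on the end rails and flanges hanging in the troughs on either side. Set every channel down fully seated without dropping it, leave the things round about where they are, and let go of everything.

Things in the scene. Friction and masses are not known exactly. Their poses are not given: they have to be found in the camera images.
- frame: fixed steel cassette frame lying flat, 146 (x) by 288 (y); origin on the bench under its centre. End rails at x +-66, 14 thick, 46 high, 118 clear between. Side rails at y +-141, 6 thick, 24 high. Wire pull out to x -91, 33 high. Middle channel (54 wide, walls 3, open up) riveted along x at y 0, from 6 to 38 high. Highest points: guide ears on the end rails, 59
- gutter_a_mid (a point): loose plain (lower) channel: bare aluminium U-section lying open side up, 110 long (its x), 54 wide outside (its y), 32 high, walls 3 thick, plain ends, about 0.12 kg. This point is its centre half-way up, 16 above the underside of its web; z points out of the open side. Ends and the two plain channels are interchangeable.
- baffle_a_mid (a point): loose tabbed (upper) channel: aluminium U-section lying open side down on its flange edges: flanges 110 long (its x), 54 wide outside (its y), 32 high, walls 3. Its top web alone runs on as a flat tab at each end, 30 wide, 3 thick, 16 long (142 over tabs). 0.12 kg. Point: its centre, 16 above the flange edges; z up. Ends and the two tabbed channels are interchangeable.
- gutter_b_mid (a point): loose plain (lower) channel: bare aluminium U-section lying open side up, 110 long (its x), 54 wide outside (its y), 32 high, walls 3 thick, plain ends, about 0.12 kg. This point is its centre half-way up, 16 above the underside of its web; z points out of the open side. Ends and the two plain channels are interchangeable.
- baffle_b_mid (a point): loose tabbed (upper) channel: aluminium U-section lying open side down on its flange edges: flanges 110 long (its x), 54 wide outside (its y), 32 high, walls 3. Its top web alone runs on as a flat tab at each end, 30 wide, 3 thick, 16 long (142 over tabs). 0.12 kg. Point: its centre, 16 above the flange edges; z up. Ends and the two tabbed channels are interchangeable.
- lower_seat_left (a point): plain channel's seat on the frame's left side (frame y +82): middle of the underside of a seated plain channel, 6 above the bench on cross bars; x along the channel. 28 clear to the middle channel, 29 to the side rail. Within 12 of each end rail a pair of bent-out guide ears, up to 23 high, leaves about 2 each side at the foot, 5 at the top; 4 play along x each way
- upper_seat_left (a point): tabbed channel's seat on the frame's left side (frame y +41): level with the flange edges of a seated tabbed channel, at its middle, 17 above the bench; x along the channel. Its tabs rest on the end rails (46 high) between bent-out guide ears, about 2.5 clearance each side at the foot; its flanges hang in the troughs on both sides, 8 above the trough floors
- lower_seat_right (a point): plain channel's seat on the frame's right side (frame y -82): middle of the underside of a seated plain channel, 6 above the bench on cross bars; x along the channel. 28 clear to the middle channel, 29 to the side rail. Within 12 of each end rail a pair of bent-out guide ears, up to 23 high, leaves about 2 each side at the foot, 5 at the top; 4 play along x each way
- upper_seat_right (a point): tabbed channel's seat on the frame's right side (frame y -41): level with the flange edges of a seated tabbed channel, at its middle, 17 above the bench; x along the channel. Its tabs rest on the end rails (46 high) between bent-out guide ears, about 2.5 clearance each side at the foot; its flanges hang in the troughs on both sides, 8 above the trough floors
- gutter_a: the same channel as point gutter_a_mid, origin at the middle of its underside
- gutter_b: the same channel as point gutter_b_mid, origin at the middle of its underside
- baffle_a: the same channel as point baffle_a_mid, origin at the middle of its underside
- baffle_b: the same channel as point baffle_b_mid, origin at the middle of its underside
- torch: black torch lying down, 38 x 133 (its y) x 33. A bystander; this is the middle of its underside.
- jar: clear jar with a screw lid, 65 across, 99 high. A bystander; this is the middle of its underside.
- spray_bottle: white trigger spray bottle, 44 x 107 (its y) x 230 high. A bystander; this is the middle of its underside.
- weight_large: balance weight, 24 across, 30 high. A bystander; this is the middle of its underside.
- weight_small: balance weight, 18 across, 22 high. A bystander; this is the middle of its underside.
- vial: brown glass vial with a black cap, 26 across, 68 high. A bystander; this is the middle of its underside.
- canister: black sealed canister lying down, 36 x 145 (its y) x 32. A bystander; this is the middle of its underside.

How it is judged:
By the outcome, as a careful person would: the job done as asked, in the order asked, and still so for the second after the job is handed in, with the robot touching nothing.
It also fails if it takes over 72 s, if anything falls off the work surface, if the arm or the gripper's body presses on something with over 40 N, if the wrist force passes 120 N, or if a joint passes its speed limit or range.

### The arm

A 6-joint arm with a two-finger parallel gripper is mounted at the origin on a cart in front of the work surface, level with it; the furniture and walls round the work are solid. World frame = base frame: x ahead of the robot, y to its left, z up, the work surface at z = 0. Lengths are in m, angles in rad, forces in N, time in s.
With the tool pointing down it reaches from about 0.325 to 0.85 m from the base axis. Payload 4.4 kg.
Tool frame: the origin (TCP) lies on the centre line of the jaws, within the pads' length; the fingertips stand 14 mm ahead of it and the grasp point (between the pads) lies 5 mm behind it; y points along the fingers, x is the direction in which the jaws open and shut, and the axes are right-handed (so a half turn about y gives the same grasp; the last joint's range is limited). The gripper opens to 94 mm and grips with 3 to 60 N. Pads are 16 mm wide; open, the fingers measure 119 mm over their backs; the gripper's body (75 mm by 177 mm) begins 78 mm behind the grasp point.
Start: joints at [-1.442, 0.207, 1.542, -0, 1.393, -0.15], TCP at [0.159, -0.553, 0.219] pointing down, gripper open.
Joint ranges: [-2.73, 2.73], [-0.86, 2.22], [0.23, 2.46], [-1.11, 4.25], [0.08, 2.63], [-2.82, 2.82]. Speed limits (rad/s): [2.79, 2.79, 3.14, 3.14, 3.14, 3.14].

### API

Orientations are given as a unit quaternion [x, y, z, w].
In Python, from plant import manip, optics gives the robot as it stands.
- The arm moves only by the tool arm_command, never from a script. Its argument "rows" is a list of rows, each an object of numbers: "tx", "ty", "tz": the shift along the world's x, y, z in m; "ax", "ay", "az": the turn, a rotation vector about the world's x, y, z in degrees; "jaw": the opening, from 0 (shut) to 1 (fully open). In form: [{"tx": .., "ty": .., "tz": .., "ax": .., "ay": .., "az": .., "jaw": ..}, ...]. A call has 1 to 12 rows; each row shifts and turns the pose as measured when the row begins; what a row does not reach is not made up. A row lasts 1/12 s, in which the tool goes at most 41.7 mm and 7.16 degrees, less where a joint would pass 70% of its speed; a pose out of reach is approached as far as the arm can. A call with a gripper value outside its range is refused whole. The fingers move at their own pace and stop on an object; the grip force is fixed at half the most. Time passes only in rows, so rows that do not move let the fingers close. It gives the time, the measured TCP pose, the force and the opening at its end, in the units of the state.
- manip.sense(): the state, without advancing time (a new reading comes with each control period).
- optics.camera(name): name is "side" or "top" or "wrist"; returns a dict with "pixels" (420x560x3 uint8, red, green, blue), "range_z" (420x560 float32, m along the optical axis (not along the pixel's ray), 0 where there is no reading), "fov_y" (degrees; the focal length in pixels is half the picture's height over the tangent of half this angle, whatever the lens; pixels are square), "cx", "cy" (the principal point, pixels), "dist_coeffs" ([k1, k2, p1, p2, k3] as OpenCV has them; the pictures are not rectified), "world_to_cam" (4x4, takes a point from world to camera coordinates). Camera axes: x right, y down, z forward; pixel columns grow to the right and rows downward; lengths in m; the calibration is good to about 2 mm. A picture is of the moment at which its call begins.
- manip.finish_job(): hands the job in, once; it reports no verdict.
The state is a dict: "time_s": time; "joint_pos": joint angles; "dq": joint speeds; "effort": joint torques, N m; "tcp_pos": TCP position; "orientation": TCP orientation; "ft_force": force on the tool from outside, world axes, zero at the start; "wrist_torque": the same for the moment, N m; "opening": opening from 0.0 (shut) to 1.0 (fully open).
Only numpy, scipy, OpenCV 4.12 (cv2) and the standard library are available. Lean on these libraries where they do the work, as an engineer would, in place of code of your own. Each camera call takes 0.05 s, during which the arm holds its last target.

## Working session

There is one attempt and no reset: what is moved stays moved. The work goes in short steps, Python scripts to look and compute and a tool call to move; the robot and the scene stay as the last step left them, time stands still between calls to the robot, and variables do not carry over. Pictures are saved under pics/ and viewed, and the job is handed in when it is done.

Besides the shell and the picture viewer there is one more tool, called after "Emit:" by a JSON object that holds its "method" and its "body", one argument or row to a line. arm_command: Moves the arm, as the interface text tells. Its arguments: {"type":"object","properties":{"rows":{"type":"array","items":{"type":"object","properties":{"tx":{"type":"number"},"ty":{"type":"number"},"tz":{"type":"number"},"ax":{"type":"number"},"ay":{"type":"number"},"az":{"type":"number"},"jaw":{"type":"number"}}}}},"required":["rows"]}

```bash
mkdir -p pics; ls; cat > h.py <<'E'
from plant import manip, optics
import numpy as np, cv2
def cap(n):
    c=optics.camera(n); 
    return c
def K(c):
    h=c["pixels"].shape[0]; f=h/2/np.tan(np.radians(c["fov_y"])/2)
    return np.array([[f,0,c["cx"]],[0,f,c["cy"]],[0,0,1.]])
def rays(c,px):
    px=np.asarray(px,float).reshape(-1,1,2)
    u=cv2.undistortPoints(px,K(c),np.array(c["dist_coeffs"],float)).reshape(-1,2)
    return np.c_[u,np.ones(len(u))]
def onplane(c,px,z):
    T=np.linalg.inv(np.array(c["world_to_cam"])); r=rays(c,px)@T[:3,:3].T; o=T[:3,3]
    return o+r*((z-o[2])/r[:,2])[:,None]
def depthpts(c):
    h,w=c["range_z"].shape
    uv=np.stack(np.meshgrid(np.arange(w),np.arange(h)),-1).reshape(-1,2)
    r=rays(c,uv)*c["range_z"].reshape(-1,1)
    T=np.linalg.inv(np.array(c["world_to_cam"]))
    P=r@T[:3,:3].T+T[:3,3]
    P[c["range_z"].reshape(-1)<=0]=np.nan
    return P.reshape(h,w,3)
def save(c,n): cv2.imwrite("pics/"+n,c["pixels"][:,:,::-1])
def proj(c,P):
    T=np.array(c["world_to_cam"]); P=np.asarray(P,float).reshape(-1,3)
    q,_=cv2.projectPoints(P@T[:3,:3].T+T[:3,3],np.zeros(3),np.zeros(3),K(c),np.array(c["dist_coeffs"],float))
    return q.reshape(-1,2)
E
python3 - <<'E'
from h import *
s=manip.sense(); print(s)
for n in ["top","side","wrist"]:
    c=cap(n); save(c,n+"0.png"); print(n,c["fov_y"],c["cx"],c["cy"],c["dist_coeffs"]); print(np.round(np.linalg.inv(c["world_to_cam"]),3))
    import pickle; pickle.dump(c,open(n+"0.pkl","wb"))
E
```

```text
pics
{'time_s': 0.0, 'joint_pos': array([-1.44151471e+00,  2.07409534e-01,  1.54289220e+00, -2.81689114e-05,
        1.39350141e+00, -1.50504251e-01]), 'dq': array([-1.20438804e-03,  6.12667525e-05, -5.02587173e-04,  2.75014520e-04,
       -7.36265981e-04,  8.85199976e-04]), 'effort': array([-5.18663001e-04, -3.70879734e+01, -2.81415296e+01,  6.97951368e-02,
        3.61692114e-02, -1.82907042e-04]), 'tcp_pos': array([ 0.15866608, -0.55189326,  0.21832601]), 'orientation': array([-0.56428313,  0.42594898, -0.42484152,  0.56538633]), 'ft_force': array([0.34425286, 0.65293596, 0.4666375 ]), 'wrist_torque': array([ 0.02417955,  0.03067542, -0.00987863]), 'opening': 1.0006533652055574}
top 43.66851892578852 283.7833444910328 212.57347331399583 [0.0435311 0.        0.        0.        0.       ]
[[ 0.253 -0.894  0.369 -0.143]
 [-0.968 -0.232  0.099 -0.145]
 [-0.003 -0.382 -0.924  1.8  ]
 [ 0.     0.     0.     1.   ]]
side 45.703744619385645 284.4073247915652 211.96167959765026 [-0.00542639  0.          0.          0.          0.        ]
[[ 1.    -0.023  0.01   0.555]
 [-0.022 -0.558  0.83  -1.102]
 [-0.013 -0.83  -0.558  0.832]
 [ 0.     0.     0.     1.   ]]
wrist 60.38620222506529 278.57677273095385 210.65669828658764 [-0.00385381  0.          0.          0.          0.        ]
[[ 0.278 -0.926 -0.258  0.233]
 [-0.961 -0.268 -0.073 -0.53 ]
 [-0.002  0.268 -0.964  0.384]
 [ 0.     0.     0.     1.   ]]
```

View pics/top0.png

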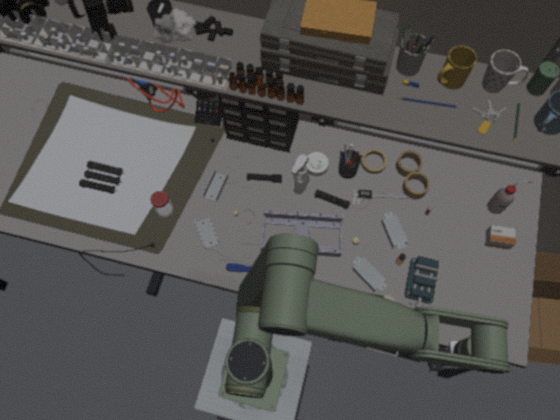

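View pics/side0.png

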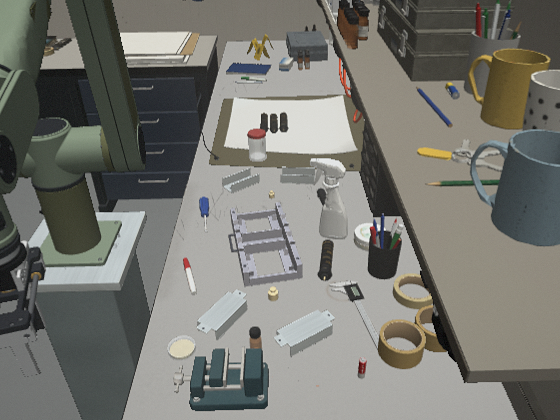

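View pics/wrist0.png

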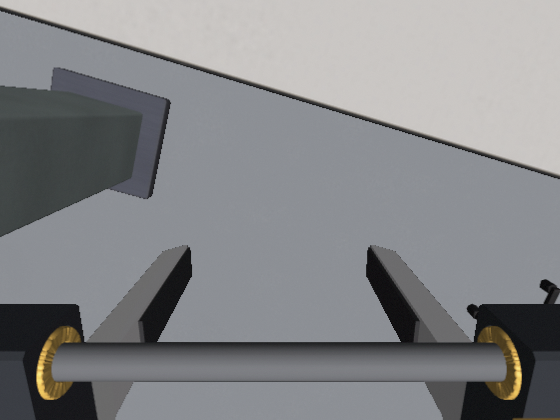

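The top view shows the frame at about (302,233). The plain channels are at (215,186) and (206,233), the tabbed ones at (369,274) and (395,231). Next: rough positions from both cameras.

```bash
python3 - <<'E'
from h import *
import pickle
c=pickle.load(open("top0.pkl","rb"))
P=depthpts(c)
for n,p in dict(gA=(215,186),gB=(206,233),bA=(369,274),bB=(395,231),frame=(302,233),torch=(265,178),can=(332,198),jar=(315,163),spray=(300,170),w1=(355,240),w2=(236,212),vial=(401,258),screw=(240,268),vise=(422,279)).items():
    print(n,np.round(P[p[1],p[0]],3),np.round(onplane(c,[p],0.02)[0],3))
s=pickle.load(open("side0.pkl","rb"));P2=depthpts(s)
for n,p in dict(gA=(240,180),gB=(298,175),bA=(222,311),bB=(305,330),fr=(265,240),w1=(273,294),can=(326,260),w2=(271,194),torch=(322,198),spray=(333,225),vial=(255,338),vise=(230,375)).items():
    print(n,np.round(P2[p[1],p[0]],3))
for n,c in (("top",c),("side",s)):
    x0,y0,x1,y1={"top":(180,140,450,310),"side":(140,140,440,420)}[n]
    im=c["pixels"][y0:y1,x0:x1,::-1]; cv2.imwrite(f"pics/{n}0z.png",cv2.resize(im,None,fx=2.2 if n=="top" else 2,fy=2.2 if n=="top" else 2,interpolation=cv2.INTER_CUBIC))
E
```

```text
gA [ 0.617  0.329 -0.003] [0.607 0.323 0.02 ]
gB [0.426 0.303 0.   ] [0.42  0.298 0.02 ]
bA [ 0.416 -0.301  0.025] [ 0.418 -0.301  0.02 ]
bB [ 0.596 -0.36   0.027] [ 0.599 -0.361  0.02 ]
frame [ 0.51  -0.038  0.012] [ 0.507 -0.038  0.02 ]
torch [0.685 0.149 0.024] [0.687 0.15  0.02 ]
can [ 0.661 -0.113  0.038] [ 0.67  -0.113  0.02 ]
jar [ 0.788 -0.019  0.036] [ 0.796 -0.018  0.02 ]
spray [0.676 0.015 0.173] [0.753 0.03  0.02 ]
w1 [ 0.527 -0.229  0.025] [ 0.529 -0.229  0.02 ]
w2 [0.526 0.216 0.021] [0.526 0.216 0.02 ]
vial [ 0.487 -0.393  0.068] [ 0.504 -0.399  0.02 ]
screw [0.322 0.14  0.032] [0.325 0.142 0.02 ]
vise [ 0.427 -0.471  0.079] [ 0.447 -0.483  0.02 ]
gA [0.433 0.275 0.033]
gB [0.619 0.299 0.032]
bA [ 0.423 -0.303  0.034]
bB [ 0.604 -0.364  0.032]
fr [ 0.515 -0.018  0.013]
w1 [ 0.536 -0.237  0.019]
can [ 0.67  -0.134  0.033]
w2 [0.531 0.215 0.015]
torch [0.685 0.168 0.025]
spray [ 0.7   -0.002  0.046]
vial [ 0.5   -0.405  0.057]
vise [ 0.451 -0.464  0.019]
```

View pics/top0z.png

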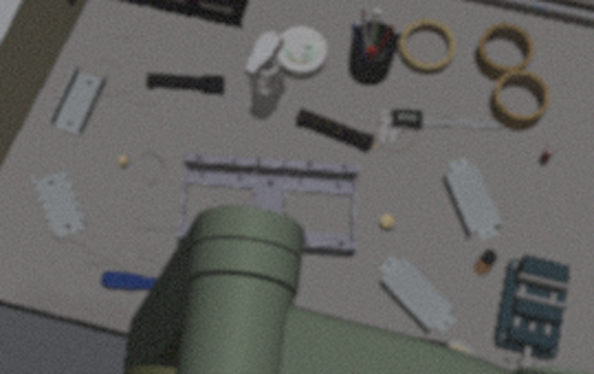

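View pics/side0z.png

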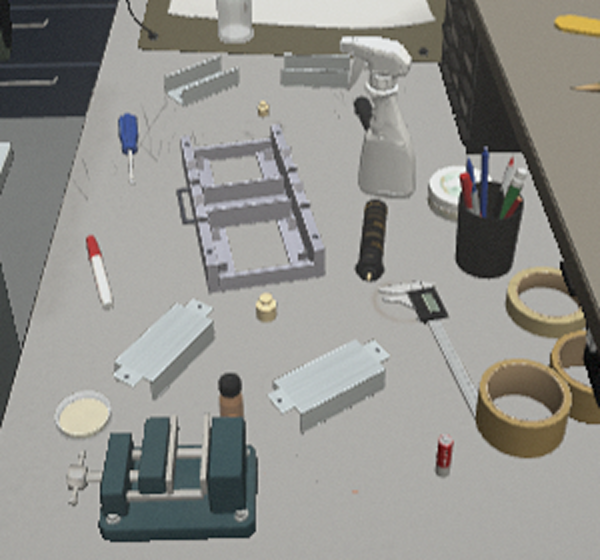

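```bash
cat >> h.py <<'E'
from scipy.spatial.transform import Rotation as R
def st():
    s=manip.sense(); M=R.from_quat(s["orientation"]).as_matrix()
    x=M[:,0]; print("t %.2f"%s["time_s"],"tcp",np.round(s["tcp_pos"],4),"F",np.round(s["ft_force"],1),"op %.3f"%s["opening"],"jawyaw %.2f"%np.degrees(np.arctan2(x[1],x[0])),"appr",np.round(M[:,1],4),"q",np.round(s["joint_pos"],2))
    return s,M
E
python3 - <<'E'
from h import *
import pickle
s,M=st(); print(np.round(M,3))
c=pickle.load(open("wrist0.pkl","rb")); T=np.linalg.inv(c["world_to_cam"])
print(np.round(M.T@(T[:3,3]-s["tcp_pos"]),4)); print(np.round(M.T@T[:3,:3],3))
E
```

```text
t 0.15 tcp [ 0.1587 -0.552   0.2186] F [ 0.2 -0.2 -0.4] op 0.999 jawyaw -73.97 appr [-2.0e-04  1.7e-03 -1.0e+00] q [-1.44  0.21  1.54 -0.    1.39 -0.15]
[[ 0.276 -0.     0.961]
 [-0.961  0.002  0.276]
 [-0.002 -1.     0.   ]]
[-0.0011 -0.1651  0.0774]
[[ 1.     0.001  0.   ]
 [ 0.    -0.268  0.963]
 [ 0.001 -0.963 -0.268]]
```

Emit:
{"method": "arm_command", "body": {
  "rows": [
    {"tx":0.0,"ty":0.02,"tz":0.03,"jaw":1},
    {"tx":0.03,"ty":0.02,"tz":0.02,"jaw":1},
    {"tx":0.033,"ty":0.024,"tz":0.01,"az":-2,"jaw":1},
    {"tx":0.033,"ty":0.024,"tz":0.01,"az":-2,"jaw":1},
    {"tx":0.033,"ty":0.024,"tz":0.01,"az":-2,"jaw":1},
    {"tx":0.033,"ty":0.024,"tz":0.01,"az":-2,"jaw":1},
    {"tx":0.033,"ty":0.024,"tz":0.01,"az":-2,"jaw":1},
    {"tx":0.033,"ty":0.024,"tz":0.01,"az":-2,"jaw":1},
    {"tx":0.033,"ty":0.024,"tz":0.01,"az":-2,"jaw":1},
    {"tx":0.033,"ty":0.024,"tz":0.01,"az":-2,"jaw":1},
    {"tx":0.033,"ty":0.024,"tz":0.01,"jaw":1},
    {"tx":0.03,"ty":0.024,"tz":0.01,"jaw":1}
  ]
}}

```text
invalid input
```

```bash
python3 - <<'E'
from h import *
st()
E
```

```text
t 0.15 tcp [ 0.1587 -0.552   0.2186] F [ 0.2 -0.2 -0.4] op 0.999 jawyaw -73.97 appr [-2.0e-04  1.7e-03 -1.0e+00] q [-1.44  0.21  1.54 -0.    1.39 -0.15]
```

Emit:
{"method": "arm_command", "body": {
  "rows": [
    {"tx":0.0,"ty":0.02,"tz":0.03,"ax":0,"ay":0,"az":0,"jaw":1},
    {"tx":0.03,"ty":0.02,"tz":0.02,"ax":0,"ay":0,"az":0,"jaw":1},
    {"tx":0.033,"ty":0.024,"tz":0.01,"ax":0,"ay":0,"az":-2,"jaw":1},
    {"tx":0.033,"ty":0.024,"tz":0.01,"ax":0,"ay":0,"az":-2,"jaw":1},
    {"tx":0.033,"ty":0.024,"tz":0.01,"ax":0,"ay":0,"az":-2,"jaw":1},
    {"tx":0.033,"ty":0.024,"tz":0.01,"ax":0,"ay":0,"az":-2,"jaw":1},
    {"tx":0.033,"ty":0.024,"tz":0.01,"ax":0,"ay":0,"az":-2,"jaw":1},
    {"tx":0.033,"ty":0.024,"tz":0.01,"ax":0,"ay":0,"az":-2,"jaw":1}
  ]
}}

```text
time_s: 0.82
tcp_pos: [0.3808, -0.3644, 0.3228]
orientation: [-0.507, 0.493, -0.485, 0.514]
ft_force: [0.7, -0.8, 0.3]
opening: 1.0
```

```bash
python3 - <<'E'
from h import *
st()
E
```

```text
t 0.82 tcp [ 0.3808 -0.3644  0.3228] F [ 0.7 -0.8  0.3] op 1.000 jawyaw -87.49 appr [-0.0016  0.0159 -0.9999] q [-0.93  0.05  1.51  0.01  1.6   0.59]
```

Emit:
{"method": "arm_command", "body": {
  "rows": [
    {"tx":0.035,"ty":0.02,"tz":0.01,"ax":0,"ay":0,"az":-2,"jaw":1},
    {"tx":0.035,"ty":0.02,"tz":0.01,"ax":0,"ay":0,"az":0,"jaw":1},
    {"tx":0.035,"ty":0.02,"tz":0.01,"ax":0,"ay":0,"az":0,"jaw":1},
    {"tx":0.035,"ty":0.02,"tz":0.01,"ax":0,"ay":0,"az":0,"jaw":1},
    {"tx":0.03,"ty":0.02,"tz":0,"ax":-0.9,"ay":0,"az":0,"jaw":1},
    {"tx":0,"ty":0,"tz":0,"ax":0,"ay":0,"az":0,"jaw":1}
  ]
}}

```text
time_s: 1.32
tcp_pos: [0.5565, -0.2556, 0.3637]
orientation: [-0.502, 0.496, -0.497, 0.504]
ft_force: [-0.9, -0.5, -0.1]
opening: 0.998
```

```bash
python3 - <<'E'
from h import *
import pickle
st()
c=cap("wrist"); save(c,"w1.png"); pickle.dump(c,open("w1.pkl","wb"))
E
```

```text
t 1.32 tcp [ 0.5565 -0.2556  0.3637] F [-0.9 -0.5 -0.1] op 0.998 jawyaw -89.24 appr [ 2.7e-03  9.0e-04 -1.0e+00] q [-0.57  0.22  1.24  0.    1.69  0.98]
```

View pics/w1.png

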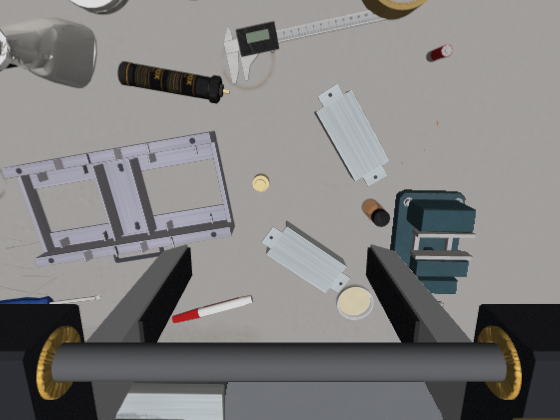

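```bash
cat >> h.py <<'E'
def blobs(c,zlo,zhi,box,minpix=150,show=None):
    """connected regions with height in range, inside world box (x0,x1,y0,y1); returns world minAreaRects"""
    P=depthpts(c); 
    m=(P[...,2]>zlo)&(P[...,2]<zhi)&(P[...,0]>box[0])&(P[...,0]<box[1])&(P[...,1]>box[2])&(P[...,1]<box[3])
    n,l,s,_=cv2.connectedComponentsWithStats(m.astype(np.uint8),connectivity=8)
    out=[]
    for i in range(1,n):
        if s[i,4]<minpix: continue
        q=P[l==i]
        (a,b),(w,h),t=cv2.minAreaRect((q[:,:2]*1000).astype(np.float32))
        if w<h: w,h,t=h,w,t-90
        t=(t+90)%180-90
        print("n%d ctr(%.1f,%.1f) %.1fx%.1f yaw %.2f z med %.4f std %.4f mean(%.1f,%.1f)"%(s[i,4],a,b,w,h,t,np.median(q[:,2]),q[:,2].std(),*(q[:,:2].mean(0)*1000)))
        out.append((a,b,w,h,t,q))
    return out,m
E
python3 - <<'E'
from h import *
import pickle
c=pickle.load(open("w1.pkl","rb"))
o,m=blobs(c,0.026,0.039,(.33,.7,-.45,-.25))
print('frame')
o,m=blobs(c,0.041,0.051,(.38,.64,-.22,.2),60)
P=depthpts(c)
for p in [(352,137),(305,257),(300,180),(206,150),(125,197),(60,210),(215,140),(100,235)]: print(p,np.round(P[p[1],p[0]],4))
cv2.imwrite("pics/f1.png",cv2.resize(c["pixels"][120:280,0:250,::-1],None,fx=3.2,fy=3.2,interpolation=cv2.INTER_CUBIC))
E
```

```text
n3853 ctr(602.0,-354.5) 142.1x54.3 yaw 32.48 z med 0.0320 std 0.0010 mean(603.7,-353.3)
n2690 ctr(419.6,-299.2) 137.2x54.7 yaw 55.87 z med 0.0322 std 0.0011 mean(420.2,-301.6)
frame
n685 ctr(592.1,-122.6) 83.1x14.0 yaw -79.61 z med 0.0459 std 0.0010 mean(592.3,-123.0)
n307 ctr(580.3,-58.4) 41.4x14.0 yaw -79.48 z med 0.0459 std 0.0011 mean(580.6,-59.8)
n269 ctr(572.5,-15.4) 35.8x14.0 yaw -79.69 z med 0.0458 std 0.0011 mean(572.7,-16.1)
n295 ctr(565.3,23.5) 38.7x14.0 yaw -79.76 z med 0.0460 std 0.0013 mean(565.6,22.9)
n533 ctr(554.4,82.8) 74.2x14.1 yaw -79.38 z med 0.0458 std 0.0011 mean(554.2,84.1)
n1860 ctr(444.0,-46.1) 286.8x14.9 yaw -79.60 z med 0.0459 std 0.0014 mean(445.4,-49.3)
(352, 137) [ 0.6011 -0.3536  0.0315]
(305, 257) [ 0.4255 -0.2959  0.0313]
(300, 180) [ 0.5354 -0.2869  0.0006]
(206, 150) [ 0.5781 -0.1502  0.0061]
(125, 197) [ 0.5075 -0.0279  0.0084]
(60, 210) [0.4844 0.0755 0.0023]
(215, 140) [ 0.5923 -0.1633  0.0047]
(100, 235) [0.4467 0.0172 0.0066]
```

View pics/f1.png

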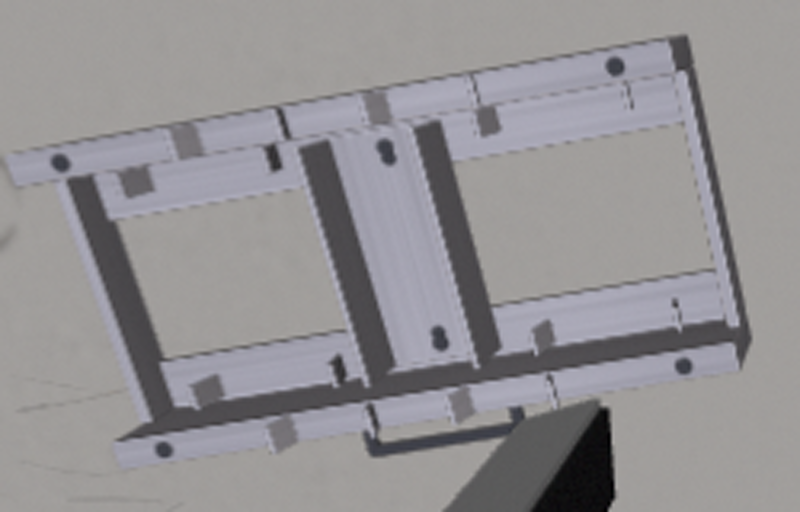

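The wrist view shows everything. The frame is at (508.8, -34.1) mm with yaw 10.4°, and its parallel rail fits agree. The baffles are at about (602, -354) and (420, -299). Next I'll look at the gutters.

Emit:
{"method": "arm_command", "body": {
  "rows": [
    {"tx":-0.003,"ty":0.041,"tz":0,"ax":0,"ay":0,"az":0,"jaw":1},
    {"tx":-0.003,"ty":0.041,"tz":0,"ax":0,"ay":0,"az":0,"jaw":1},
    {"tx":-0.003,"ty":0.041,"tz":0,"ax":0,"ay":0,"az":0,"jaw":1},
    {"tx":-0.003,"ty":0.041,"tz":0,"ax":0,"ay":0,"az":0,"jaw":1},
    {"tx":-0.003,"ty":0.041,"tz":0,"ax":0,"ay":0,"az":0,"jaw":1},
    {"tx":-0.003,"ty":0.041,"tz":0,"ax":0,"ay":0,"az":0,"jaw":1},
    {"tx":-0.003,"ty":0.041,"tz":0,"ax":0,"ay":0,"az":0,"jaw":1},
    {"tx":-0.003,"ty":0.041,"tz":0,"ax":0,"ay":0,"az":0,"jaw":1},
    {"tx":-0.003,"ty":0.041,"tz":-0.01,"ax":0,"ay":0,"az":0,"jaw":1},
    {"tx":-0.003,"ty":0.041,"tz":-0.01,"ax":0,"ay":0,"az":0,"jaw":1},
    {"tx":-0.003,"ty":0.041,"tz":-0.01,"ax":0,"ay":0,"az":0,"jaw":1},
    {"tx":0,"ty":0,"tz":0,"ax":0,"ay":0,"az":0,"jaw":1}
  ]
}}

```text
time_s: 2.37
tcp_pos: [0.508, 0.1899, 0.326]
orientation: [-0.501, 0.506, -0.501, 0.492]
ft_force: [-0.5, -0.7, 0.1]
opening: 1.002
```

```bash
python3 - <<'E'
from h import *
import pickle
st()
c=cap("wrist"); save(c,"w2.png"); pickle.dump(c,open("w2.pkl","wb"))
print('gutters');blobs(c,0.022,0.039,(.33,.75,.18,.45),60)
print('base');blobs(c,0.0015,0.008,(.33,.75,.18,.45),60)
print('frame');blobs(c,0.041,0.051,(.38,.64,-.22,.2),60)
E
```

```text
t 2.37 tcp [0.508  0.1899 0.326 ] F [-0.5 -0.7  0.1] op 1.002 jawyaw -90.77 appr [-0.013  -0.0041 -0.9999] q [ 0.2   0.08  1.46 -0.    1.61  1.78]
gutters
n814 ctr(685.7,201.7) 47.1x22.8 yaw -79.75 z med 0.0272 std 0.0020 mean(685.3,202.3)
n492 ctr(618.7,353.2) 109.5x4.2 yaw -5.51 z med 0.0303 std 0.0033 mean(619.9,352.6)
n408 ctr(613.7,302.5) 109.7x3.6 yaw -5.37 z med 0.0307 std 0.0032 mean(615.2,301.9)
n364 ctr(445.6,283.2) 110.0x4.4 yaw 37.22 z med 0.0305 std 0.0034 mean(447.6,283.7)
n373 ctr(415.0,323.5) 109.4x3.9 yaw 37.30 z med 0.0293 std 0.0033 mean(417.0,324.4)
base
n7008 ctr(520.9,422.1) 382.3x61.3 yaw -0.88 z med 0.0025 std 0.0007 mean(581.0,427.7)
n2846 ctr(616.7,332.0) 111.6x42.4 yaw -5.87 z med 0.0030 std 0.0010 mean(618.4,332.3)
n123 ctr(446.4,281.9) 109.4x2.9 yaw 36.49 z med 0.0048 std 0.0020 mean(450.1,284.8)
n2004 ctr(428.0,308.4) 111.7x39.8 yaw 37.65 z med 0.0031 std 0.0010 mean(427.7,309.1)
frame
n2550 ctr(572.4,-11.5) 267.9x14.4 yaw -79.50 z med 0.0460 std 0.0012 mean(572.7,-10.6)
n2236 ctr(443.0,-37.5) 272.2x15.5 yaw -79.61 z med 0.0461 std 0.0014 mean(444.0,-36.2)
```

View pics/w2.png

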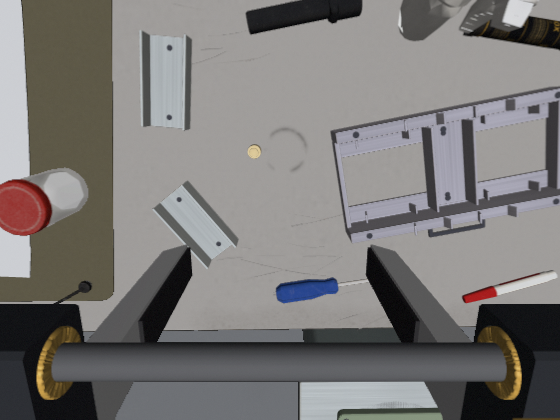

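```bash
cat >> h.py <<'E'
def goal(x,y,z,yaw):
    """delta from the measured pose to tcp target (mm), jaw yaw deg, tool straight down"""
    s,M=st(); y_=np.radians(yaw)
    X=np.array([np.cos(y_),np.sin(y_),0]);Y=np.array([0,0,-1.]);G=np.c_[X,Y,np.cross(X,Y)]
    d=np.array([x,y,z])-s["tcp_pos"]*1000
    print("delta mm",np.round(d,1),"rotvec deg",np.round(np.degrees(R.from_matrix(G@M.T).as_rotvec()),2))
E
echo ok
```

```text
ok
```

Emit:
{"method": "arm_command", "body": {
  "rows": [
    {"tx":0.018,"ty":0.023,"tz":-0.03,"ax":0,"ay":-0.7,"az":-2,"jaw":1},
    {"tx":0.018,"ty":0.023,"tz":-0.03,"ax":0,"ay":0,"az":-2,"jaw":1},
    {"tx":0.018,"ty":0.023,"tz":-0.03,"ax":0,"ay":0,"az":0,"jaw":1},
    {"tx":0.018,"ty":0.023,"tz":-0.03,"ax":0,"ay":0,"az":0,"jaw":1},
    {"tx":0.018,"ty":0.023,"tz":-0.03,"ax":0,"ay":0,"az":0,"jaw":1},
    {"tx":0.018,"ty":0.023,"tz":-0.03,"ax":0,"ay":0,"az":0,"jaw":1},
    {"tx":0,"ty":0,"tz":-0.02,"ax":0,"ay":0,"az":0,"jaw":1},
    {"tx":0,"ty":0,"tz":0,"ax":0,"ay":0,"az":0,"jaw":1}
  ]
}}

```text
time_s: 3.08
tcp_pos: [0.6258, 0.3096, 0.1239]
orientation: [0.474, -0.519, 0.533, -0.472]
ft_force: [-1.3, -0.6, -1.3]
opening: 1.002
```

```bash
python3 - <<'E'
from h import *
goal(616.2,327.9,18,-95.4)
E
```

```text
t 3.08 tcp [0.6258 0.3096 0.1239] F [-1.3 -0.6 -1.3] op 1.002 jawyaw -96.10 appr [ 0.0112 -0.016  -0.9998] q [ 0.34  0.54  1.29 -0.02  1.3   2.03]
delta mm [  -9.6   18.3 -105.9] rotvec deg [0.91 0.65 0.69]
```

Emit:
{"method": "arm_command", "body": {
  "rows": [
    {"tx":-0.01,"ty":0.018,"tz":-0.02,"ax":0.9,"ay":0.65,"az":0.7,"jaw":1},
    {"tx":0,"ty":0,"tz":-0.02,"ax":0,"ay":0,"az":0,"jaw":1},
    {"tx":0,"ty":0,"tz":-0.015,"ax":0,"ay":0,"az":0,"jaw":1},
    {"tx":0,"ty":0,"tz":0,"ax":0,"ay":0,"az":0,"jaw":1}
  ]
}}

```text
time_s: 3.42
tcp_pos: [0.6196, 0.3188, 0.0697]
orientation: [0.474, -0.524, 0.526, -0.473]
ft_force: [-0.5, 0.0, -0.5]
opening: 1.001
```

```bash
python3 - <<'E'
from h import *
goal(616.2,327.9,18,-95.4)
E
```

```text
t 3.42 tcp [0.6196 0.3188 0.0697] F [-0.5  0.  -0.5] op 1.001 jawyaw -95.89 appr [ 0.0011 -0.002  -1.    ] q [ 0.35  0.6   1.33 -0.    1.22  2.03]
delta mm [ -3.4   9.1 -51.7] rotvec deg [0.11 0.06 0.49]
```

Emit:
{"method": "arm_command", "body": {
  "rows": [
    {"tx":-0.004,"ty":0.01,"tz":-0.008,"ax":0,"ay":0,"az":0.5,"jaw":1},
    {"tx":-0.001,"ty":0.004,"tz":-0.01,"ax":0,"ay":0,"az":0,"jaw":1},
    {"tx":0,"ty":0,"tz":-0.01,"ax":0,"ay":0,"az":0,"jaw":1}
  ]
}}

```text
time_s: 3.67
tcp_pos: [0.6196, 0.3317, 0.0475]
orientation: [0.472, -0.521, 0.526, -0.478]
ft_force: [-0.3, 0.3, 0.7]
opening: 1.0
```

```bash
python3 - <<'E'
from h import *
goal(616.2,327.9,18,-95.4)
E
```

```text
t 3.67 tcp [0.6196 0.3317 0.0475] F [-0.3  0.3  0.7] op 1.000 jawyaw -95.61 appr [ 0.0115  0.0013 -0.9999] q [ 0.37  0.63  1.33 -0.    1.17  2.04]
delta mm [ -3.4  -3.8 -29.5] rotvec deg [-0.07  0.66  0.21]
```

Emit:
{"method": "arm_command", "body": {
  "rows": [
    {"tx":-0.003,"ty":-0.003,"tz":-0.01,"ax":0,"ay":0.6,"az":0.2,"jaw":1},
    {"tx":-0.001,"ty":0,"tz":-0.01,"ax":0,"ay":0,"az":0,"jaw":1},
    {"tx":0,"ty":0,"tz":-0.006,"ax":0,"ay":0,"az":0,"jaw":1},
    {"tx":0,"ty":0,"tz":0,"ax":0,"ay":0,"az":0,"jaw":1}
  ]
}}

```text
time_s: 4.0
tcp_pos: [0.6147, 0.3286, 0.0186]
orientation: [-0.476, 0.523, -0.522, 0.476]
ft_force: [-0.2, 0.3, -0.9]
opening: 0.996
```

```bash
python3 - <<'E'
from h import *
goal(616.2,327.9,18,-95.4)
c=cap("wrist"); save(c,"w3.png")
E
```

```text
t 4.00 tcp [0.6147 0.3286 0.0186] F [-0.2  0.3 -0.9] op 0.996 jawyaw -95.32 appr [-2.e-04  8.e-04 -1.e+00] q [0.37 0.66 1.35 0.   1.13 2.03]
delta mm [ 1.5 -0.7 -0.6] rotvec deg [-0.05 -0.01 -0.08]
```

View pics/w3.png

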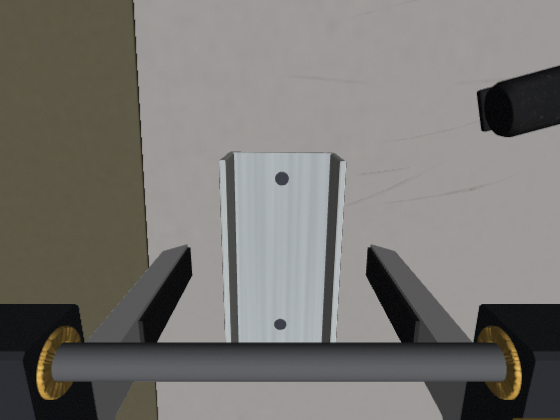

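The channel at (282,250) is centred between the fingers. Closing.

Emit:
{"method": "arm_command", "body": {
  "rows": [
    {"tx":0.0015,"ty":-0.0005,"tz":0,"ax":0,"ay":0,"az":0,"jaw":0.5},
    {"tx":0,"ty":0,"tz":0,"ax":0,"ay":0,"az":0,"jaw":0.3},
    {"tx":0,"ty":0,"tz":0,"ax":0,"ay":0,"az":0,"jaw":0.3},
    {"tx":0,"ty":0,"tz":0,"ax":0,"ay":0,"az":0,"jaw":0.3},
    {"tx":0,"ty":0,"tz":0,"ax":0,"ay":0,"az":0,"jaw":0.3},
    {"tx":0,"ty":0,"tz":0,"ax":0,"ay":0,"az":0,"jaw":0.3}
  ]
}}

```text
time_s: 4.55
tcp_pos: [0.6183, 0.3288, 0.0211]
orientation: [0.475, -0.522, 0.523, -0.478]
ft_force: [0.3, 1.1, 0.1]
opening: 0.609
```

```bash
python3 - <<'E'
from h import *
goal(616.2,327.9,18,-95.4)
E
```

```text
t 4.55 tcp [0.6183 0.3288 0.0211] F [0.3 1.1 0.1] op 0.609 jawyaw -95.32 appr [ 0.0038  0.0023 -1.    ] q [0.36 0.66 1.34 0.   1.14 2.03]
delta mm [-2.1 -0.9 -3.1] rotvec deg [-0.13  0.22 -0.08]
```

Emit:
{"method": "arm_command", "body": {
  "rows": [
    {"tx":-0.001,"ty":0,"tz":-0.002,"ax":0,"ay":0,"az":0,"jaw":0.3},
    {"tx":0,"ty":0,"tz":0,"ax":0,"ay":0,"az":0,"jaw":0.3},
    {"tx":0,"ty":0,"tz":0,"ax":0,"ay":0,"az":0,"jaw":0.3}
  ]
}}

```text
time_s: 4.8
tcp_pos: [0.619, 0.329, 0.0216]
orientation: [0.474, -0.522, 0.524, -0.479]
ft_force: [-1.3, 0.8, -1.6]
opening: 0.571
```

```bash
python3 - <<'E'
from h import *
goal(616.2,327.9,18,-95.4)
E
```

```text
t 4.80 tcp [0.619  0.329  0.0216] F [-1.3  0.8 -1.6] op 0.571 jawyaw -95.31 appr [ 0.0076  0.0029 -1.    ] q [ 0.37  0.66  1.34 -0.    1.13  2.03]
delta mm [-2.8 -1.1 -3.6] rotvec deg [-0.17  0.43 -0.09]
```

Emit:
{"method": "arm_command", "body": {
  "rows": [
    {"tx":0,"ty":0,"tz":0.01,"ax":0,"ay":0,"az":0,"jaw":0.3},
    {"tx":0,"ty":0,"tz":0.02,"ax":-0.2,"ay":0.4,"az":0,"jaw":0.3},
    {"tx":0,"ty":0,"tz":0.03,"ax":0,"ay":0,"az":0,"jaw":0.3},
    {"tx":-0.01,"ty":-0.01,"tz":0.03,"ax":0,"ay":0,"az":2,"jaw":0.3},
    {"tx":-0.01,"ty":-0.03,"tz":0.03,"ax":0,"ay":0,"az":2,"jaw":0.3},
    {"tx":-0.015,"ty":-0.035,"tz":0.02,"ax":0,"ay":0,"az":2,"jaw":0.3},
    {"tx":-0.015,"ty":-0.035,"tz":0.01,"ax":0,"ay":0,"az":2,"jaw":0.3},
    {"tx":-0.015,"ty":-0.035,"tz":0,"ax":0,"ay":0,"az":2,"jaw":0.3},
    {"tx":-0.015,"ty":-0.035,"tz":0,"ax":0,"ay":0,"az":2,"jaw":0.3},
    {"tx":-0.015,"ty":-0.035,"tz":0,"ax":0,"ay":0,"az":2,"jaw":0.3},
    {"tx":-0.015,"ty":-0.035,"tz":0,"ax":0,"ay":0,"az":1,"jaw":0.3},
    {"tx":0,"ty":0,"tz":0,"ax":0,"ay":0,"az":0,"jaw":0.3}
  ]
}}

```text
time_s: 5.8
tcp_pos: [0.5006, 0.0729, 0.1799]
orientation: [0.546, -0.447, 0.453, -0.545]
ft_force: [0.9, 0.8, -1.1]
opening: 0.574
```

```bash
python3 - <<'E'
from h import *
goal(494.2,46.7,26,-79.6)
c=cap("wrist"); save(c,"w4.png")
import pickle; pickle.dump(c,open("w4.pkl","wb"))
E
```

```text
t 5.80 tcp [0.5006 0.0729 0.1799] F [ 0.9  0.8 -1.1] op 0.574 jawyaw -79.11 appr [ 0.0057 -0.0061 -1.    ] q [-0.02  0.09  1.76 -0.01  1.29  1.36]
delta mm [  -6.4  -26.2 -153.9] rotvec deg [ 0.35  0.33 -0.49]
```

View pics/w4.png

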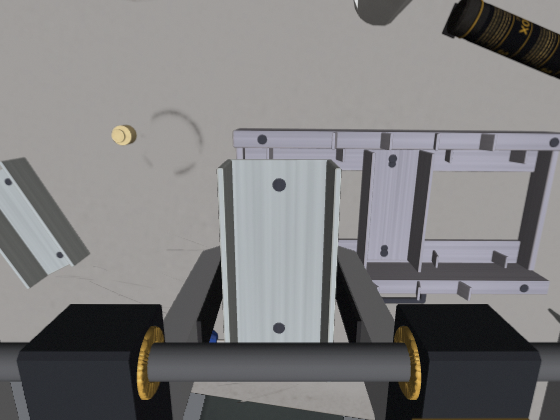

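```bash
cat >> h.py <<'E'
def held(c,dist=0.09,plain=True):
    s=manip.sense(); M=R.from_quat(s["orientation"]).as_matrix()
    P=depthpts(c).reshape(-1,3); Q=(P-s["tcp_pos"])@M*1000
    Q=Q[np.isfinite(Q[:,0])]
    m=(abs(Q[:,0])<22)&(Q[:,1]>-30)&(Q[:,1]<35)&(Q[:,2]>25)&(Q[:,2]<90)
    q=Q[m]; print("tool-z max %.1f  p99 %.1f; depth(tool y) med %.1f ; slope"%(q[:,2].max(),np.percentile(q[:,2],99),np.median(q[:,1])),np.round(np.degrees(np.polyfit(q[:,2],q[:,1],1)[0]),2), "across",np.round(np.degrees(np.polyfit(q[:,0],q[:,1],1)[0]),2))
    m=(abs(Q[:,0])<35)&(Q[:,1]>-30)&(Q[:,1]<35)&(Q[:,2]>27)&(Q[:,2]<90); q=Q[m]
    (a,b),(w,h),t=cv2.minAreaRect(q[:,[2,0]].astype(np.float32)); print("rect z,x",a,b,w,h,t, "x range",q[:,0].min(),q[:,0].max())
E
python3 - <<'E'
from h import *
import pickle
held(pickle.load(open("w4.pkl","rb")))
E
```

```text
tool-z max 51.8  p99 51.5; depth(tool y) med 18.5 ; slope 0.6 across -0.22
rect z,x 39.449771881103516 0.9174385070800781 24.896190643310547 54.133705139160156 0.04225721210241318 x range -26.154627414232156 27.99293880155986
```

Emit:
{"method": "arm_command", "body": {
  "rows": [
    {"tx":-0.002,"ty":-0.013,"tz":-0.03,"ax":0.3,"ay":0.3,"az":-0.5,"jaw":0.3},
    {"tx":-0.001,"ty":-0.01,"tz":-0.03,"ax":0,"ay":0,"az":0,"jaw":0.3},
    {"tx":0,"ty":-0.002,"tz":-0.02,"ax":0,"ay":0,"az":0,"jaw":0.3},
    {"tx":0,"ty":0,"tz":0,"ax":0,"ay":0,"az":0,"jaw":0.3}
  ]
}}

```text
time_s: 6.18
tcp_pos: [0.5039, 0.0516, 0.1036]
orientation: [-0.538, 0.45, -0.457, 0.548]
ft_force: [-0.2, -0.2, -0.8]
opening: 0.572
```

```bash
python3 - <<'E'
from h import *
goal(497.1,48.2,27.5,-79.6)
c=cap("wrist"); save(c,"w5.png")
import pickle; pickle.dump(c,open("w5.pkl","wb"))
held(c)
print("rails");blobs(c,0.041,0.051,(.38,.64,-.22,.2),60)
print("side rail/mid walls");blobs(c,0.022,0.026,(.38,.6,.08,.2),40);blobs(c,0.033,0.040,(.45,.56,-.075,.02),40)
E
```

```text
t 6.18 tcp [0.5039 0.0516 0.1036] F [-0.2 -0.2 -0.8] op 0.572 jawyaw -79.73 appr [ 0.0164  0.0042 -0.9999] q [-0.07  0.18  1.83  0.01  1.11  1.32]
delta mm [ -6.8  -3.4 -76.1] rotvec deg [-0.24  0.94  0.13]
tool-z max 52.2  p99 52.0; depth(tool y) med 19.7 ; slope 0.68 across -0.1
rect z,x 39.667999267578125 -0.7966594696044922 25.48577117919922 54.186031341552734 0.22014518082141876 x range -27.91554616661483 26.270468189867593
rails
n7663 ctr(569.3,5.5) 232.7x14.0 yaw -79.58 z med 0.0460 std 0.0010 mean(568.6,10.2)
n208 ctr(422.9,82.6) 10.8x10.3 yaw 10.10 z med 0.0459 std 0.0013 mean(423.6,81.8)
n209 ctr(438.9,-4.0) 11.1x10.9 yaw 10.32 z med 0.0461 std 0.0013 mean(439.1,-3.2)
n674 ctr(463.7,-140.8) 35.2x11.8 yaw -79.49 z med 0.0459 std 0.0016 mean(465.4,-141.2)
side rail/mid walls
n791 ctr(505.3,109.1) 69.1x6.2 yaw 10.49 z med 0.0238 std 0.0007 mean(507.8,109.4)
n607 ctr(522.5,-4.9) 73.4x3.4 yaw 10.40 z med 0.0377 std 0.0015 mean(524.8,-4.1)
n924 ctr(514.2,-58.2) 93.5x4.1 yaw 10.56 z med 0.0374 std 0.0017 mean(516.8,-57.2)
```

View pics/w5.png

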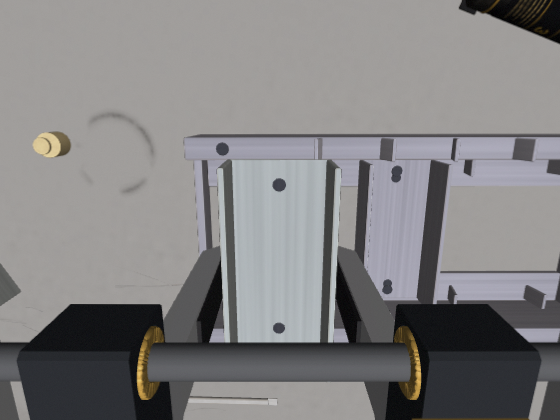

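Emit:
{"method": "arm_command", "body": {
  "rows": [
    {"tx":-0.006,"ty":-0.003,"tz":-0.012,"ax":0,"ay":0.7,"az":0.1,"jaw":0.3},
    {"tx":-0.003,"ty":-0.001,"tz":-0.012,"ax":0,"ay":0,"az":0,"jaw":0.3},
    {"tx":0,"ty":0,"tz":-0.01,"ax":0,"ay":0,"az":0,"jaw":0.3},
    {"tx":0,"ty":0,"tz":0,"ax":0,"ay":0,"az":0,"jaw":0.3}
  ]
}}

```text
time_s: 6.57
tcp_pos: [0.5012, 0.0501, 0.0749]
orientation: [-0.54, 0.448, -0.455, 0.549]
ft_force: [-0.4, -0.5, -0.8]
opening: 0.573
```

```bash
python3 - <<'E'
from h import *
goal(497.2,47.7,27.5,-79.6)
E
```

```text
t 6.57 tcp [0.5012 0.0501 0.0749] F [-0.4 -0.5 -0.8] op 0.573 jawyaw -79.35 appr [ 0.0155  0.0039 -0.9999] q [-0.08  0.22  1.86  0.01  1.05  1.31]
delta mm [ -4.   -2.4 -47.4] rotvec deg [-0.22  0.89 -0.25]
```

Emit:
{"method": "arm_command", "body": {
  "rows": [
    {"tx":-0.005,"ty":-0.002,"tz":-0.004,"ax":-0.2,"ay":1.2,"az":-0.2,"jaw":0.3},
    {"tx":-0.002,"ty":-0.001,"tz":-0.005,"ax":0,"ay":0.3,"az":0,"jaw":0.3},
    {"tx":-0.001,"ty":0,"tz":-0.004,"ax":0,"ay":0.2,"az":0,"jaw":0.3}
  ]
}}

```text
time_s: 6.82
tcp_pos: [0.4973, 0.048, 0.0647]
orientation: [0.545, -0.454, 0.45, -0.542]
ft_force: [-0.8, 0.2, -1.0]
opening: 0.573
```

```bash
python3 - <<'E'
from h import *
goal(497.2,47.7,27.5,-79.6)
E
```

```text
t 6.82 tcp [0.4973 0.048  0.0647] F [-0.8  0.2 -1. ] op 0.573 jawyaw -79.48 appr [-7.1e-03  4.0e-04 -1.0e+00] q [-0.08  0.24  1.85 -0.    1.05  1.31]
delta mm [ -0.1  -0.3 -37.2] rotvec deg [-0.02 -0.4  -0.12]
```

Emit:
{"method": "arm_command", "body": {
  "rows": [
    {"tx":0,"ty":0,"tz":-0.008,"ax":0,"ay":-0.2,"az":-0.1,"jaw":0.3},
    {"tx":0,"ty":0,"tz":-0.008,"ax":0,"ay":0,"az":0,"jaw":0.3},
    {"tx":0,"ty":0,"tz":-0.008,"ax":0,"ay":0,"az":0,"jaw":0.3}
  ]
}}

```text
time_s: 7.07
tcp_pos: [0.4977, 0.048, 0.0394]
orientation: [0.544, -0.453, 0.452, -0.543]
ft_force: [1.2, -0.1, -1.1]
opening: 0.569
```

```bash
python3 - <<'E'
from h import *
goal(497.2,47.7,27.5,-79.6)
E
```

```text
t 7.07 tcp [0.4977 0.048  0.0394] F [ 1.2 -0.1 -1.1] op 0.569 jawyaw -79.58 appr [-2.3e-03  2.0e-04 -1.0e+00] q [-0.08  0.28  1.87  0.    0.99  1.31]
delta mm [ -0.5  -0.3 -11.9] rotvec deg [-0.01 -0.13 -0.02]
```

Within the ears and aligned. I'll lower it gently.

Emit:
{"method": "arm_command", "body": {
  "rows": [
    {"tx":-0.0005,"ty":0,"tz":-0.005,"ax":0,"ay":0,"az":0,"jaw":0.3},
    {"tx":0,"ty":0,"tz":-0.004,"ax":0,"ay":0,"az":0,"jaw":0.3},
    {"tx":0,"ty":0,"tz":-0.002,"ax":0,"ay":0,"az":0,"jaw":0.3}
  ]
}}

```text
time_s: 7.32
tcp_pos: [0.4973, 0.0482, 0.0262]
orientation: [0.544, -0.454, 0.452, -0.543]
ft_force: [0.1, 1.7, 5.9]
opening: 0.569
```

```bash
python3 - <<'E'
from h import *
goal(497.2,47.7,27.5,-79.6)
E
```

```text
t 7.32 tcp [0.4973 0.0482 0.0262] F [0.1 1.7 5.9] op 0.569 jawyaw -79.60 appr [-2.9e-03  8.0e-04 -1.0e+00] q [-0.08  0.31  1.87  0.    0.97  1.31]
delta mm [-0.1 -0.5  1.3] rotvec deg [-0.05 -0.17  0.  ]
```

Emit:
{"method": "arm_command", "body": {
  "rows": [
    {"tx":0,"ty":0,"tz":-0.001,"ax":0,"ay":0,"az":0,"jaw":0.3},
    {"tx":0,"ty":0,"tz":0,"ax":0,"ay":0,"az":0,"jaw":0.74},
    {"tx":0,"ty":0,"tz":0,"ax":0,"ay":0,"az":0,"jaw":0.74},
    {"tx":0,"ty":0,"tz":0,"ax":0,"ay":0,"az":0,"jaw":0.74},
    {"tx":0,"ty":0,"tz":0,"ax":0,"ay":0,"az":0,"jaw":0.74}
  ]
}}

```text
time_s: 7.73
tcp_pos: [0.4978, 0.0481, 0.0252]
orientation: [0.544, -0.454, 0.452, -0.543]
ft_force: [-0.3, -0.8, -0.1]
opening: 0.736
```

```bash
python3 - <<'E'
from h import *
goal(497.2,47.7,27.5,-79.6)
E
```

```text
t 7.73 tcp [0.4978 0.0481 0.0252] F [-0.3 -0.8 -0.1] op 0.736 jawyaw -79.61 appr [-3.4e-03  9.0e-04 -1.0e+00] q [-0.08  0.31  1.87  0.    0.96  1.31]
delta mm [-0.6 -0.4  2.3] rotvec deg [-0.05 -0.2   0.01]
```

Emit:
{"method": "arm_command", "body": {
  "rows": [
    {"tx":0,"ty":0,"tz":0.01,"ax":0,"ay":0,"az":0,"jaw":0.74},
    {"tx":0,"ty":0,"tz":0.02,"ax":0,"ay":0,"az":0,"jaw":0.74},
    {"tx":0,"ty":0,"tz":0.03,"ax":0,"ay":0,"az":0,"jaw":0.74},
    {"tx":0,"ty":0,"tz":0.04,"ax":0,"ay":0,"az":0,"jaw":1},
    {"tx":-0.005,"ty":0.02,"tz":0.04,"ax":0,"ay":0,"az":1,"jaw":1},
    {"tx":-0.01,"ty":0.035,"tz":0.03,"ax":0,"ay":0,"az":3,"jaw":1}
  ]
}}

```text
time_s: 8.23
tcp_pos: [0.4761, 0.0954, 0.1893]
orientation: [0.563, -0.441, 0.429, -0.552]
ft_force: [1.6, 0.2, 0.1]
opening: 0.916
```

```bash
python3 - <<'E'
from h import *
goal(430.3,303.4,18,-52.7)
c=cap("wrist"); save(c,"w6.png")
import pickle; pickle.dump(c,open("w6.pkl","wb"))
print("walls of placed");blobs(c,0.034,0.042,(.43,.56,.015,.105),40)
print("near gutter");blobs(c,0.022,0.039,(.33,.53,.22,.4),60)
E
```

```text
t 8.23 tcp [0.4761 0.0954 0.1893] F [1.6 0.2 0.1] op 0.916 jawyaw -75.96 appr [-0.0226 -0.0012 -0.9997] q [ 0.02  0.06  1.77 -0.    1.33  1.35]
delta mm [ -45.8  208.  -171.3] rotvec deg [ 0.33 -1.26 23.26]
walls of placed
n431 ctr(491.5,73.9) 109.3x3.1 yaw 10.51 z med 0.0378 std 0.0010 mean(493.8,74.5)
n482 ctr(501.3,24.0) 108.3x3.5 yaw 10.53 z med 0.0376 std 0.0012 mean(504.9,25.0)
n190 ctr(435.1,43.1) 57.2x1.5 yaw -79.58 z med 0.0381 std 0.0023 mean(435.2,42.4)
near gutter
n1100 ctr(446.0,283.5) 109.9x5.1 yaw 36.92 z med 0.0291 std 0.0033 mean(448.0,284.1)
n1090 ctr(413.2,321.9) 104.5x5.6 yaw 37.07 z med 0.0285 std 0.0033 mean(413.0,321.0)
```

View pics/w6.png

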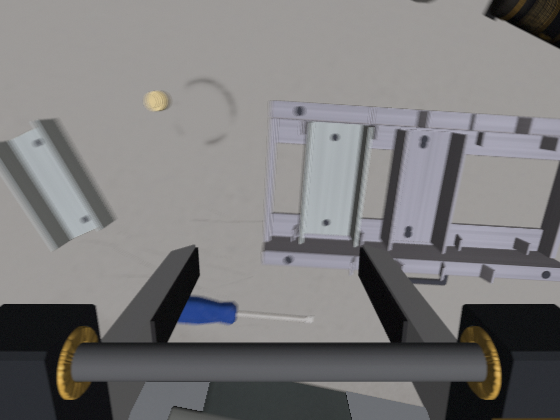

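Gutter one is seated, with its wall tops at 38 mm between the ears. Next is the near gutter.

Emit:
{"method": "arm_command", "body": {
  "rows": [
    {"tx":-0.007,"ty":0.035,"tz":-0.015,"ax":0,"ay":-1.2,"az":4,"jaw":1},
    {"tx":-0.008,"ty":0.038,"tz":-0.015,"ax":0,"ay":0,"az":4,"jaw":1},
    {"tx":-0.008,"ty":0.038,"tz":-0.02,"ax":0,"ay":0,"az":4,"jaw":1},
    {"tx":-0.008,"ty":0.038,"tz":-0.02,"ax":0,"ay":0,"az":4,"jaw":1},
    {"tx":-0.008,"ty":0.03,"tz":-0.02,"ax":0,"ay":0,"az":4,"jaw":1},
    {"tx":-0.005,"ty":0.015,"tz":-0.015,"ax":0,"ay":0,"az":2,"jaw":1}
  ]
}}

```text
time_s: 8.78
tcp_pos: [0.4421, 0.3004, 0.1044]
orientation: [-0.621, 0.305, -0.324, 0.646]
ft_force: [0.1, -1.2, -0.3]
opening: 1.0
```

```bash
python3 - <<'E'
from h import *
goal(430.3,303.4,18,-52.7)
E
```

```text
t 8.78 tcp [0.4421 0.3004 0.1044] F [ 0.1 -1.2 -0.3] op 1.000 jawyaw -52.83 appr [ 0.0387  0.0203 -0.999 ] q [0.43 0.22 1.78 0.   1.09 1.35]
delta mm [-11.8   3.  -86.4] rotvec deg [-1.17  2.22  0.12]
```

Emit:
{"method": "arm_command", "body": {
  "rows": [
    {"tx":-0.01,"ty":0.002,"tz":-0.015,"ax":-1.2,"ay":2.2,"az":0.1,"jaw":1},
    {"tx":-0.005,"ty":0,"tz":-0.02,"ax":0,"ay":0.5,"az":0,"jaw":1},
    {"tx":-0.002,"ty":0,"tz":-0.015,"ax":0,"ay":0,"az":0,"jaw":1}
  ]
}}

```text
time_s: 9.03
tcp_pos: [0.4226, 0.3076, 0.0536]
orientation: [0.636, -0.314, 0.308, -0.634]
ft_force: [0.2, -0.4, -0.3]
opening: 0.999
```

```bash
python3 - <<'E'
from h import *
goal(430.3,303.4,18,-52.7)
E
```

```text
t 9.03 tcp [0.4226 0.3076 0.0536] F [ 0.2 -0.4 -0.3] op 0.999 jawyaw -52.17 appr [-8.5e-03  6.0e-04 -1.0e+00] q [0.46 0.3  1.8  0.   1.04 1.37]
delta mm [  7.7  -4.2 -35.6] rotvec deg [-0.04 -0.48 -0.53]
```

Emit:
{"method": "arm_command", "body": {
  "rows": [
    {"tx":0.006,"ty":-0.004,"tz":-0.008,"ax":0,"ay":-0.4,"az":-0.5,"jaw":1},
    {"tx":0.001,"ty":0,"tz":-0.012,"ax":0,"ay":0,"az":0,"jaw":1},
    {"tx":0,"ty":0,"tz":-0.01,"ax":0,"ay":0,"az":0,"jaw":1}
  ]
}}

```text
time_s: 9.28
tcp_pos: [0.4289, 0.3035, 0.0213]
orientation: [0.634, -0.314, 0.313, -0.634]
ft_force: [0.0, 0.0, -0.6]
opening: 1.002
```

```bash
python3 - <<'E'
from h import *
goal(430.3,303.4,18,-52.7)
E
```

```text
t 9.28 tcp [0.4289 0.3035 0.0213] F [ 0.   0.  -0.6] op 1.002 jawyaw -52.61 appr [-0.0019 -0.     -1.    ] q [0.45 0.36 1.81 0.   0.97 1.37]
delta mm [ 1.4 -0.1 -3.3] rotvec deg [ 0.   -0.11 -0.09]
```

Good. Close.

Emit:
{"method": "arm_command", "body": {
  "rows": [
    {"tx":0.001,"ty":0,"tz":-0.002,"ax":0,"ay":0,"az":0,"jaw":0.3},
    {"tx":0,"ty":0,"tz":0,"ax":0,"ay":0,"az":0,"jaw":0.3},
    {"tx":0,"ty":0,"tz":0,"ax":0,"ay":0,"az":0,"jaw":0.3},
    {"tx":0,"ty":0,"tz":0,"ax":0,"ay":0,"az":0,"jaw":0.3},
    {"tx":0,"ty":0,"tz":0,"ax":0,"ay":0,"az":0,"jaw":0.3},
    {"tx":0,"ty":0,"tz":0,"ax":0,"ay":0,"az":0,"jaw":0.3},
    {"tx":0,"ty":0,"tz":0,"ax":0,"ay":0,"az":0,"jaw":0.3},
    {"tx":0,"ty":0,"tz":0,"ax":0,"ay":0,"az":0,"jaw":0.3},
    {"tx":0,"ty":0,"tz":0,"ax":0,"ay":0,"az":0,"jaw":0.3}
  ]
}}

```text
time_s: 10.03
tcp_pos: [0.4325, 0.3026, 0.0203]
orientation: [-0.633, 0.314, -0.314, 0.634]
ft_force: [1.0, 0.2, -1.7]
opening: 0.575
```

```bash
python3 - <<'E'
from h import *
goal(526.6,-114.7,27.5,-79.6)
E
```

```text
t 10.03 tcp [0.4325 0.3026 0.0203] F [ 1.   0.2 -1.7] op 0.575 jawyaw -52.79 appr [ 7.0e-04  1.1e-03 -1.0e+00] q [0.45 0.36 1.81 0.   0.97 1.37]
delta mm [  94.1 -417.3    7.2] rotvec deg [ -0.05   0.06 -26.81]
```

Emit:
{"method": "arm_command", "body": {
  "rows": [
    {"tx":0,"ty":0,"tz":0.01,"ax":0,"ay":0,"az":0,"jaw":0.3},
    {"tx":0,"ty":0,"tz":0.02,"ax":0,"ay":0,"az":0,"jaw":0.3},
    {"tx":0,"ty":0,"tz":0.03,"ax":0,"ay":0,"az":0,"jaw":0.3},
    {"tx":0.004,"ty":-0.02,"tz":0.03,"ax":0,"ay":0,"az":-2,"jaw":0.3},
    {"tx":0.008,"ty":-0.035,"tz":0.02,"ax":0,"ay":0,"az":-3,"jaw":0.3},
    {"tx":0.008,"ty":-0.038,"tz":0.02,"ax":0,"ay":0,"az":-3,"jaw":0.3},
    {"tx":0.008,"ty":-0.038,"tz":0.01,"ax":0,"ay":0,"az":-3,"jaw":0.3},
    {"tx":0.008,"ty":-0.038,"tz":0,"ax":0,"ay":0,"az":-3,"jaw":0.3},
    {"tx":0.008,"ty":-0.038,"tz":0,"ax":0,"ay":0,"az":-3,"jaw":0.3},
    {"tx":0.008,"ty":-0.038,"tz":0,"ax":0,"ay":0,"az":-3,"jaw":0.3},
    {"tx":0.008,"ty":-0.038,"tz":0,"ax":0,"ay":0,"az":-3,"jaw":0.3},
    {"tx":0.008,"ty":-0.038,"tz":0,"ax":0,"ay":0,"az":-2,"jaw":0.3}
  ]
}}

```text
time_s: 11.03
tcp_pos: [0.4975, -0.0245, 0.1748]
orientation: [-0.547, 0.443, -0.448, 0.552]
ft_force: [1.2, 1.2, -1.1]
opening: 0.575
```

```bash
python3 - <<'E'
from h import *
goal(526.6,-114.7,27.5,-79.6)
E
```

```text
t 11.03 tcp [ 0.4975 -0.0245  0.1748] F [ 1.2  1.2 -1.1] op 0.575 jawyaw -78.01 appr [ 0.0101  0.0012 -0.9999] q [-0.23  0.08  1.78  0.    1.27  1.14]
delta mm [  29.1  -90.2 -147.3] rotvec deg [-0.06  0.58 -1.59]
```

Emit:
{"method": "arm_command", "body": {
  "rows": [
    {"tx":0.01,"ty":-0.03,"tz":-0.01,"ax":0,"ay":0.6,"az":-1,"jaw":0.3},
    {"tx":0.01,"ty":-0.03,"tz":-0.02,"ax":0,"ay":0,"az":-0.4,"jaw":0.3},
    {"tx":0.005,"ty":-0.015,"tz":-0.02,"ax":0,"ay":0,"az":0,"jaw":0.3},
    {"tx":0.001,"ty":-0.003,"tz":-0.015,"ax":0,"ay":0,"az":0,"jaw":0.3},
    {"tx":0,"ty":0,"tz":-0.003,"ax":0,"ay":0,"az":0,"jaw":0.3}
  ]
}}

```text
time_s: 11.45
tcp_pos: [0.5282, -0.1172, 0.1121]
orientation: [-0.54, 0.451, -0.46, 0.542]
ft_force: [-0.2, -0.3, -1.4]
opening: 0.577
```

```bash
python3 - <<'E'
from h import *
goal(526.6,-114.7,27.5,-79.6)
c=cap("wrist"); save(c,"w7.png")
held(c)
print("rails");blobs(c,0.041,0.051,(.38,.64,-.22,.2),60)
print("side rail/mid walls");blobs(c,0.022,0.026,(.38,.6,-.21,-.15),40);blobs(c,0.033,0.040,(.45,.57,-.075,.02),40)
E
```

```text
t 11.45 tcp [ 0.5282 -0.1172  0.1121] F [-0.2 -0.3 -1.4] op 0.577 jawyaw -80.21 appr [ 0.0127 -0.0064 -0.9999] q [-0.38  0.24  1.74 -0.    1.15  1.02]
delta mm [ -1.6   2.5 -84.6] rotvec deg [0.36 0.73 0.61]
tool-z max 54.1  p99 53.9; depth(tool y) med 17.1 ; slope 0.07 across -0.03
rect z,x 40.678466796875 -0.5719337463378906 27.35415267944336 54.23192596435547 0.031576499342918396 x range -27.68773387958956 26.54337136278014
rails
n7530 ctr(578.6,-47.5) 235.3x14.2 yaw -79.60 z med 0.0460 std 0.0010 mean(579.7,-52.2)
n139 ctr(467.2,-170.8) 14.3x7.1 yaw 24.21 z med 0.0459 std 0.0011 mean(467.7,-171.4)
n150 ctr(452.0,-85.2) 14.4x7.5 yaw 11.23 z med 0.0460 std 0.0010 mean(452.0,-86.0)
n1016 ctr(426.7,49.9) 44.2x15.1 yaw -79.99 z med 0.0459 std 0.0014 mean(428.0,52.1)
side rail/mid walls
n857 ctr(552.8,-168.6) 76.5x6.4 yaw 10.55 z med 0.0239 std 0.0007 mean(554.5,-168.1)
n621 ctr(529.3,-55.7) 78.1x3.7 yaw 10.33 z med 0.0376 std 0.0014 mean(531.3,-55.7)
n1019 ctr(504.7,-8.4) 109.5x3.8 yaw 10.38 z med 0.0373 std 0.0016 mean(508.0,-8.4)
n329 ctr(469.2,17.7) 39.3x4.0 yaw 9.67 z med 0.0371 std 0.0017 mean(467.8,16.8)
```

View pics/w7.png

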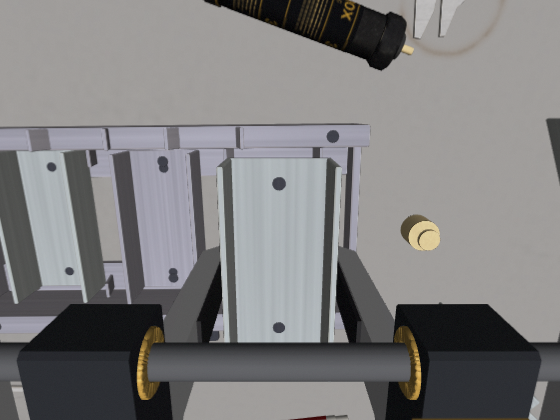

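Emit:
{"method": "arm_command", "body": {
  "rows": [
    {"tx":-0.003,"ty":0.003,"tz":-0.012,"ax":0.3,"ay":0.9,"az":0.5,"jaw":0.3},
    {"tx":-0.001,"ty":0.001,"tz":-0.015,"ax":0,"ay":0.2,"az":0,"jaw":0.3},
    {"tx":0,"ty":0,"tz":-0.012,"ax":0,"ay":0,"az":0,"jaw":0.3},
    {"tx":0,"ty":0,"tz":-0.005,"ax":0,"ay":0,"az":0,"jaw":0.3}
  ]
}}

```text
time_s: 11.83
tcp_pos: [0.5261, -0.1106, 0.0707]
orientation: [0.545, -0.452, 0.452, -0.543]
ft_force: [-0.7, 1.4, -1.6]
opening: 0.57
```

```bash
python3 - <<'E'
from h import *
goal(524.8,-113.9,26,-79.6)
E
```

```text
t 11.83 tcp [ 0.5261 -0.1106  0.0707] F [-0.7  1.4 -1.6] op 0.570 jawyaw -79.42 appr [-0.0017 -0.0022 -1.    ] q [-0.37  0.3   1.76 -0.    1.08  1.02]
delta mm [ -1.3  -3.3 -44.7] rotvec deg [ 0.13 -0.1  -0.18]
```

Emit:
{"method": "arm_command", "body": {
  "rows": [
    {"tx":-0.0015,"ty":-0.003,"tz":-0.004,"ax":0,"ay":0,"az":-0.2,"jaw":0.3},
    {"tx":-0.0005,"ty":-0.0005,"tz":-0.006,"ax":0,"ay":0,"az":0,"jaw":0.3},
    {"tx":0,"ty":0,"tz":-0.006,"ax":0,"ay":0,"az":0,"jaw":0.3}
  ]
}}

```text
time_s: 12.08
tcp_pos: [0.5244, -0.1125, 0.0543]
orientation: [0.545, -0.452, 0.452, -0.543]
ft_force: [0.4, -0.2, -0.5]
opening: 0.572
```

```bash
python3 - <<'E'
from h import *
goal(524.8,-113.9,26,-79.6)
E
```

```text
t 12.08 tcp [ 0.5244 -0.1125  0.0543] F [ 0.4 -0.2 -0.5] op 0.572 jawyaw -79.43 appr [-0.001  -0.0023 -1.    ] q [-0.37  0.32  1.77 -0.    1.05  1.02]
delta mm [  0.4  -1.4 -28.3] rotvec deg [ 0.13 -0.06 -0.17]
```

Emit:
{"method": "arm_command", "body": {
  "rows": [
    {"tx":0,"ty":-0.002,"tz":-0.005,"ax":0,"ay":0,"az":-0.2,"jaw":0.3},
    {"tx":0,"ty":-0.0005,"tz":-0.006,"ax":0,"ay":0,"az":0,"jaw":0.3},
    {"tx":0,"ty":0,"tz":-0.004,"ax":0,"ay":0,"az":0,"jaw":0.3}
  ]
}}

```text
time_s: 12.33
tcp_pos: [0.5248, -0.1152, 0.0383]
orientation: [0.544, -0.452, 0.453, -0.542]
ft_force: [-0.1, 0.4, -1.6]
opening: 0.576
```

```bash
python3 - <<'E'
from h import *
goal(524.8,-113.9,26,-79.6)
E
```

```text
t 12.33 tcp [ 0.5248 -0.1152  0.0383] F [-0.1  0.4 -1.6] op 0.576 jawyaw -79.63 appr [ 1.0e-04 -2.7e-03 -1.0e+00] q [-0.38  0.35  1.78 -0.    1.01  1.02]
delta mm [  0.    1.3 -12.3] rotvec deg [0.16 0.01 0.03]
```

Emit:
{"method": "arm_command", "body": {
  "rows": [
    {"tx":0,"ty":0.0012,"tz":-0.004,"ax":0,"ay":0,"az":0,"jaw":0.3},
    {"tx":0,"ty":0,"tz":-0.004,"ax":0,"ay":0,"az":0,"jaw":0.3},
    {"tx":0,"ty":0,"tz":-0.003,"ax":0,"ay":0,"az":0,"jaw":0.3},
    {"tx":0,"ty":0,"tz":-0.001,"ax":0,"ay":0,"az":0,"jaw":0.3}
  ]
}}

```text
time_s: 12.67
tcp_pos: [0.525, -0.1143, 0.0256]
orientation: [0.544, -0.452, 0.453, -0.542]
ft_force: [-4.7, 0.7, 16.1]
opening: 0.573
```

```bash
python3 - <<'E'
from h import *
goal(524.8,-113.9,26,-79.6)
E
```

```text
t 12.67 tcp [ 0.525  -0.1143  0.0256] F [-4.7  0.7 16.1] op 0.573 jawyaw -79.65 appr [-6.0e-04 -2.5e-03 -1.0e+00] q [-0.37  0.37  1.78 -0.    0.99  1.02]
delta mm [-0.2  0.4  0.4] rotvec deg [ 0.14 -0.03  0.05]
```

Contact at the expected seated height. Release and rise, going toward the baffles.

Emit:
{"method": "arm_command", "body": {
  "rows": [
    {"tx":0,"ty":0,"tz":0,"ax":0,"ay":0,"az":0,"jaw":0.74},
    {"tx":0,"ty":0,"tz":0,"ax":0,"ay":0,"az":0,"jaw":0.74},
    {"tx":0,"ty":0,"tz":0,"ax":0,"ay":0,"az":0,"jaw":0.74},
    {"tx":0,"ty":0,"tz":0,"ax":0,"ay":0,"az":0,"jaw":0.74},
    {"tx":0,"ty":0,"tz":0.01,"ax":0,"ay":0,"az":0,"jaw":0.74},
    {"tx":0,"ty":0,"tz":0.02,"ax":0,"ay":0,"az":0,"jaw":0.74},
    {"tx":0,"ty":0,"tz":0.03,"ax":0,"ay":0,"az":0,"jaw":0.74},
    {"tx":0,"ty":0,"tz":0.04,"ax":0,"ay":0,"az":0,"jaw":1},
    {"tx":0,"ty":-0.03,"tz":0.04,"ax":0,"ay":0,"az":2,"jaw":1},
    {"tx":0,"ty":-0.035,"tz":0.03,"ax":0,"ay":0,"az":4,"jaw":1},
    {"tx":0,"ty":-0.035,"tz":0.02,"ax":0,"ay":0,"az":4,"jaw":1}
  ]
}}

```text
time_s: 13.58
tcp_pos: [0.5192, -0.2015, 0.2129]
orientation: [0.586, -0.403, 0.395, -0.581]
ft_force: [0.9, -0.9, -1.0]
opening: 0.981
```

```bash
python3 - <<'E'
from h import *
goal(602,-354.5,22,-57.5)
c=cap("wrist"); save(c,"w8.png")
import pickle; pickle.dump(c,open("w8.pkl","wb"))
print("walls of placed");blobs(c,0.034,0.042,(.46,.59,-.165,-.075),40)
print("baffles");blobs(c,0.026,0.039,(.33,.7,-.45,-.25))
E
```

```text
t 13.58 tcp [ 0.5192 -0.2015  0.2129] F [ 0.9 -0.9 -1. ] op 0.981 jawyaw -68.72 appr [-0.0133  0.0012 -0.9999] q [-0.52  0.18  1.58 -0.01  1.39  0.68]
delta mm [  82.8 -153.  -190.9] rotvec deg [ 1.000e-02 -7.700e-01  1.122e+01]
walls of placed
n474 ctr(519.5,-88.7) 108.9x3.6 yaw 10.27 z med 0.0376 std 0.0012 mean(522.0,-88.5)
n414 ctr(528.7,-138.8) 109.2x3.4 yaw 10.18 z med 0.0377 std 0.0011 mean(531.1,-138.4)
n186 ctr(466.5,-129.9) 70.7x1.1 yaw -79.56 z med 0.0379 std 0.0023 mean(466.5,-130.2)
baffles
n7666 ctr(602.3,-354.4) 142.1x55.3 yaw 32.44 z med 0.0320 std 0.0010 mean(604.7,-351.7)
n4446 ctr(421.4,-296.6) 130.9x54.1 yaw 55.73 z med 0.0322 std 0.0008 mean(424.3,-296.6)
n170 ctr(500.3,-384.8) 24.9x11.5 yaw -18.06 z med 0.0323 std 0.0036 mean(501.6,-383.0)
n281 ctr(499.1,-443.6) 32.8x7.4 yaw -8.24 z med 0.0328 std 0.0037 mean(500.1,-443.4)
```

View pics/w8.png

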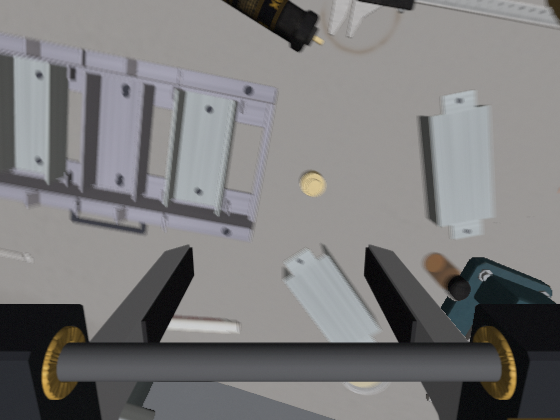

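Gutter two is also seated, with its tops at 37.6 mm and centre on target. Now the far baffle.

Emit:
{"method": "arm_command", "body": {
  "rows": [
    {"tx":0.014,"ty":-0.028,"tz":-0.015,"ax":0,"ay":-0.7,"az":2.5,"jaw":1},
    {"tx":0.015,"ty":-0.028,"tz":-0.02,"ax":0,"ay":0,"az":2.5,"jaw":1},
    {"tx":0.015,"ty":-0.028,"tz":-0.02,"ax":0,"ay":0,"az":2.5,"jaw":1},
    {"tx":0.015,"ty":-0.028,"tz":-0.02,"ax":0,"ay":0,"az":2,"jaw":1},
    {"tx":0.013,"ty":-0.023,"tz":-0.02,"ax":0,"ay":0,"az":1,"jaw":1}
  ]
}}

```text
time_s: 14.05
tcp_pos: [0.6014, -0.3541, 0.1381]
orientation: [0.619, -0.328, 0.357, -0.618]
ft_force: [0.7, 0.3, 0.6]
opening: 1.003
```

```bash
python3 - <<'E'
from h import *
goal(602.1,-354.4,20,-57.5)
E
```

```text
t 14.05 tcp [ 0.6014 -0.3541  0.1381] F [0.7 0.3 0.6] op 1.003 jawyaw -58.01 appr [ 0.0354 -0.0215 -0.9991] q [-0.66  0.5   1.32  0.    1.28  0.35]
delta mm [   0.7   -0.3 -118.1] rotvec deg [1.23 2.03 0.49]
```

Emit:
{"method": "arm_command", "body": {
  "rows": [
    {"tx":0,"ty":0,"tz":-0.015,"ax":1.2,"ay":2,"az":0.4,"jaw":1},
    {"tx":0,"ty":0,"tz":-0.02,"ax":0,"ay":0,"az":0,"jaw":1},
    {"tx":0,"ty":0,"tz":-0.02,"ax":0,"ay":0,"az":0,"jaw":1}
  ]
}}

```text
time_s: 14.3
tcp_pos: [0.6035, -0.3616, 0.082]
orientation: [0.619, -0.341, 0.344, -0.618]
ft_force: [-0.0, 0.2, -0.3]
opening: 1.002
```

```bash
python3 - <<'E'
from h import *
goal(602.1,-354.4,20,-57.5)
E
```

```text
t 14.30 tcp [ 0.6035 -0.3616  0.082 ] F [-0.   0.2 -0.3] op 1.002 jawyaw -57.96 appr [ 0.0035 -0.0043 -1.    ] q [-0.66  0.59  1.31 -0.    1.24  0.35]
delta mm [ -1.4   7.2 -62. ] rotvec deg [0.25 0.2  0.46]
```

Emit:
{"method": "arm_command", "body": {
  "rows": [
    {"tx":-0.0015,"ty":0.006,"tz":-0.015,"ax":0.2,"ay":0.2,"az":0.5,"jaw":1},
    {"tx":0,"ty":0.001,"tz":-0.02,"ax":0,"ay":0,"az":0,"jaw":1},
    {"tx":0,"ty":0,"tz":-0.013,"ax":0,"ay":0,"az":0,"jaw":1},
    {"tx":0,"ty":0,"tz":-0.006,"ax":0,"ay":0,"az":0,"jaw":1}
  ]
}}

```text
time_s: 14.63
tcp_pos: [0.5998, -0.3522, 0.0222]
orientation: [-0.62, 0.342, -0.338, 0.62]
ft_force: [0.9, -0.0, -0.0]
opening: 1.0
```

```bash
python3 - <<'E'
from h import *
goal(602.1,-354.4,20,-57.5)
c=cap("wrist"); save(c,"w9.png")
E
```

```text
t 14.63 tcp [ 0.5998 -0.3522  0.0222] F [ 0.9 -0.  -0. ] op 1.000 jawyaw -57.50 appr [-0.0048  0.0034 -1.    ] q [-0.65  0.65  1.35 -0.    1.15  0.35]
delta mm [ 2.3 -2.2 -2.2] rotvec deg [-0.19 -0.28 -0.01]
```

View pics/w9.png

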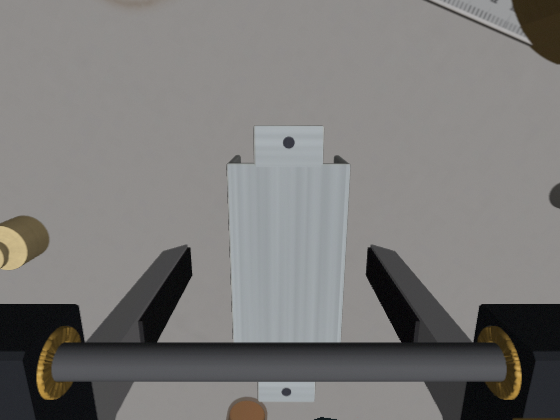

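Emit:
{"method": "arm_command", "body": {
  "rows": [
    {"tx":0.002,"ty":-0.003,"tz":-0.002,"ax":-0.2,"ay":-0.3,"az":0,"jaw":0.8},
    {"tx":0.0005,"ty":-0.0005,"tz":0,"ax":0,"ay":0,"az":0,"jaw":0.3},
    {"tx":0,"ty":0,"tz":0,"ax":0,"ay":0,"az":0,"jaw":0.3},
    {"tx":0,"ty":0,"tz":0,"ax":0,"ay":0,"az":0,"jaw":0.3},
    {"tx":0,"ty":0,"tz":0,"ax":0,"ay":0,"az":0,"jaw":0.3},
    {"tx":0,"ty":0,"tz":0,"ax":0,"ay":0,"az":0,"jaw":0.3},
    {"tx":0,"ty":0,"tz":0,"ax":0,"ay":0,"az":0,"jaw":0.3},
    {"tx":0,"ty":0,"tz":0,"ax":0,"ay":0,"az":0,"jaw":0.3},
    {"tx":0,"ty":0,"tz":0,"ax":0,"ay":0,"az":0,"jaw":0.3}
  ]
}}

```text
time_s: 15.43
tcp_pos: [0.6054, -0.3572, 0.0257]
orientation: [0.62, -0.337, 0.343, -0.62]
ft_force: [0.3, 0.2, -1.5]
opening: 0.571
```

```bash
python3 - <<'E'
from h import *
goal(516.4,-73.8,39,-79.6)
E
```

```text
t 15.43 tcp [ 0.6054 -0.3572  0.0257] F [ 0.3  0.2 -1.5] op 0.571 jawyaw -57.45 appr [ 0.0071 -0.005  -1.    ] q [-0.66  0.66  1.34  0.    1.14  0.35]
delta mm [-89.  283.4  13.3] rotvec deg [  0.36   0.35 -22.15]
```

Emit:
{"method": "arm_command", "body": {
  "rows": [
    {"tx":0,"ty":0,"tz":0.01,"ax":0.3,"ay":0.3,"az":0,"jaw":0.3},
    {"tx":0,"ty":0,"tz":0.02,"ax":0,"ay":0,"az":0,"jaw":0.3},
    {"tx":0,"ty":0,"tz":0.03,"ax":0,"ay":0,"az":-1,"jaw":0.3},
    {"tx":-0.006,"ty":0.015,"tz":0.03,"ax":0,"ay":0,"az":-2,"jaw":0.3},
    {"tx":-0.01,"ty":0.032,"tz":0.03,"ax":0,"ay":0,"az":-3,"jaw":0.3},
    {"tx":-0.011,"ty":0.035,"tz":0.015,"ax":0,"ay":0,"az":-3,"jaw":0.3},
    {"tx":-0.011,"ty":0.035,"tz":0,"ax":0,"ay":0,"az":-3,"jaw":0.3},
    {"tx":-0.011,"ty":0.035,"tz":0,"ax":0,"ay":0,"az":-3,"jaw":0.3},
    {"tx":-0.011,"ty":0.035,"tz":0,"ax":0,"ay":0,"az":-3,"jaw":0.3},
    {"tx":-0.01,"ty":0.03,"tz":0,"ax":0,"ay":0,"az":-2,"jaw":0.3}
  ]
}}

```text
time_s: 16.27
tcp_pos: [0.5311, -0.1401, 0.1621]
orientation: [-0.543, 0.449, -0.451, 0.548]
ft_force: [0.9, 0.5, -0.7]
opening: 0.574
```

```bash
python3 - <<'E'
from h import *
goal(516.5,-73.8,42,-79.6)
E
```

```text
t 16.27 tcp [ 0.5311 -0.1401  0.1621] F [ 0.9  0.5 -0.7] op 0.574 jawyaw -79.06 appr [ 0.0066  0.0025 -1.    ] q [-0.42  0.2   1.67  0.01  1.26  0.96]
delta mm [ -14.6   66.3 -120.1] rotvec deg [-0.14  0.38 -0.54]
```

Emit:
{"method": "arm_command", "body": {
  "rows": [
    {"tx":-0.004,"ty":0.02,"tz":-0.01,"ax":0,"ay":0.4,"az":-0.5,"jaw":0.3},
    {"tx":-0.004,"ty":0.02,"tz":-0.015,"ax":0,"ay":0,"az":0,"jaw":0.3},
    {"tx":-0.002,"ty":0.01,"tz":-0.015,"ax":0,"ay":0,"az":0,"jaw":0.3},
    {"tx":0,"ty":0.002,"tz":-0.01,"ax":0,"ay":0,"az":0,"jaw":0.3},
    {"tx":0,"ty":0,"tz":0,"ax":0,"ay":0,"az":0,"jaw":0.3}
  ]
}}

```text
time_s: 16.68
tcp_pos: [0.5177, -0.0787, 0.1126]
orientation: [-0.543, 0.451, -0.451, 0.546]
ft_force: [-0.2, 0.1, -1.3]
opening: 0.57
```

```bash
cat >> h.py <<'E'
def heldb(c):
    s=manip.sense(); M=R.from_quat(s["orientation"]).as_matrix()
    P=depthpts(c).reshape(-1,3); Q=(P-s["tcp_pos"])@M*1000
    Q=Q[np.isfinite(Q[:,0])]
    m=(abs(Q[:,0])<35)&(Q[:,1]>-25)&(Q[:,1]<8)&(Q[:,2]>22)&(Q[:,2]<95); q=Q[m]
    top=np.median(q[:,1]); q=q[abs(q[:,1]-top)<3]
    tab=q[q[:,2]>62]; fl=q[q[:,2]<52]
    print("top toolY %.1f zmax %.1f fl x[%.1f %.1f] tab x[%.1f %.1f] slopes %.2f %.2f"%(top,tab[:,2].max(),fl[:,0].min(),fl[:,0].max(),tab[:,0].min(),tab[:,0].max(),*np.degrees(np.linalg.lstsq(np.c_[q[:,2],q[:,0],np.ones(len(q))],q[:,1],rcond=None)[0][:2])))
    (a,b),(w,h),t=cv2.minAreaRect(fl[:,[2,0]].astype(np.float32)); print("fl rect",np.round([a,b,w,h,t],2))
    return Q
E
python3 - <<'E'
from h import *
goal(516.5,-73.8,42,-79.6)
c=cap("wrist"); save(c,"w10.png")
import pickle; pickle.dump(c,open("w10.pkl","wb"))
heldb(c)
print("rails");blobs(c,0.041,0.0485,(.38,.64,-.22,.2),60)
print("ears");blobs(c,0.0495,0.062,(.55,.62,-.16,.07),8)
print("side");blobs(c,0.022,0.026,(.45,.6,-.21,-.15),40)
E
```

```text
t 16.68 tcp [ 0.5177 -0.0787  0.1126] F [-0.2  0.1 -1.3] op 0.570 jawyaw -79.23 appr [ 0.002   0.0031 -1.    ] q [-0.32  0.21  1.77  0.    1.16  1.06]
delta mm [ -1.2   4.9 -70.6] rotvec deg [-0.18  0.11 -0.37]
top toolY -6.2 zmax 69.1 fl x[-28.5 25.7] tab x[-16.2 13.5] slopes 0.31 0.31
fl rect [37.   -1.37 54.19 30.   89.99]
rails
n8242 ctr(574.9,-27.2) 276.5x14.1 yaw -79.59 z med 0.0459 std 0.0008 mean(575.2,-25.8)
n817 ctr(421.6,77.8) 36.9x14.7 yaw -79.00 z med 0.0459 std 0.0014 mean(423.1,80.4)
n100 ctr(441.8,-9.0) 11.1x9.1 yaw 33.23 z med 0.0456 std 0.0017 mean(442.2,-8.4)
n137 ctr(445.3,-48.3) 13.8x6.6 yaw 6.29 z med 0.0460 std 0.0010 mean(444.8,-48.7)
n147 ctr(460.4,-132.2) 14.4x7.2 yaw 17.12 z med 0.0460 std 0.0011 mean(460.2,-131.7)
n78 ctr(471.6,-171.5) 10.7x5.4 yaw 41.68 z med 0.0456 std 0.0018 mean(472.3,-170.1)
ears
n325 ctr(562.6,39.3) 12.5x6.5 yaw 8.04 z med 0.0553 std 0.0030 mean(562.8,39.3)
n97 ctr(570.4,-2.5) 12.9x4.7 yaw 9.49 z med 0.0584 std 0.0014 mean(570.7,-3.4)
n211 ctr(577.5,-41.2) 12.3x5.3 yaw 9.72 z med 0.0567 std 0.0031 mean(577.4,-41.1)
n81 ctr(589.1,-81.8) 4.9x4.8 yaw -75.72 z med 0.0569 std 0.0031 mean(589.1,-81.9)
side
n1319 ctr(532.2,-172.1) 117.6x19.0 yaw 3.68 z med 0.0239 std 0.0008 mean(534.2,-171.3)
```

View pics/w10.png

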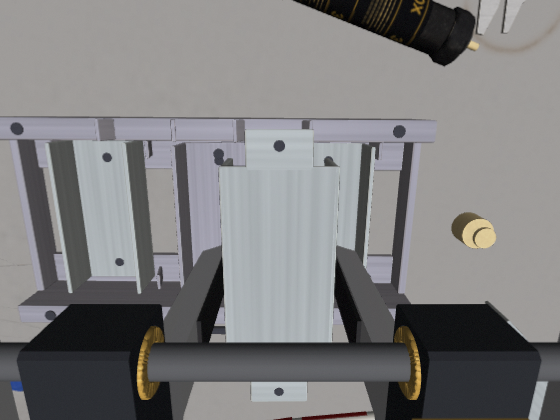

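Emit:
{"method": "arm_command", "body": {
  "rows": [
    {"tx":0.001,"ty":0.004,"tz":-0.008,"ax":-0.2,"ay":0.1,"az":-0.4,"jaw":0.3},
    {"tx":0,"ty":0.002,"tz":-0.012,"ax":0,"ay":0,"az":0,"jaw":0.3},
    {"tx":0,"ty":0,"tz":-0.012,"ax":0,"ay":0,"az":0,"jaw":0.3}
  ]
}}

```text
time_s: 16.98
tcp_pos: [0.5246, -0.0766, 0.0846]
orientation: [-0.541, 0.45, -0.458, 0.543]
ft_force: [-0.9, 0.4, -0.9]
opening: 0.57
```

```bash
python3 - <<'E'
from h import *
goal(518.4,-73.5,43,-79.6)
E
```

```text
t 16.98 tcp [ 0.5246 -0.0766  0.0846] F [-0.9  0.4 -0.9] op 0.570 jawyaw -79.92 appr [ 0.0115 -0.0051 -0.9999] q [-0.31  0.26  1.78 -0.    1.09  1.09]
delta mm [ -6.2   3.1 -41.6] rotvec deg [0.29 0.66 0.31]
```

Emit:
{"method": "arm_command", "body": {
  "rows": [
    {"tx":-0.005,"ty":0.003,"tz":-0.003,"ax":0.3,"ay":0.7,"az":0.3,"jaw":0.3},
    {"tx":-0.002,"ty":0.001,"tz":-0.003,"ax":0,"ay":0.2,"az":0,"jaw":0.3},
    {"tx":0,"ty":0,"tz":-0.003,"ax":0,"ay":0,"az":0,"jaw":0.3}
  ]
}}

```text
time_s: 17.23
tcp_pos: [0.5186, -0.0746, 0.0749]
orientation: [0.544, -0.455, 0.452, -0.541]
ft_force: [0.1, -0.4, -1.3]
opening: 0.573
```

```bash
python3 - <<'E'
from h import *
goal(518.4,-73.5,43,-79.6)
E
```

```text
t 17.23 tcp [ 0.5186 -0.0746  0.0749] F [ 0.1 -0.4 -1.3] op 0.573 jawyaw -79.80 appr [-4.6e-03 -2.0e-04 -1.0e+00] q [-0.31  0.27  1.79 -0.    1.08  1.09]
delta mm [ -0.2   1.1 -31.9] rotvec deg [ 0.01 -0.26  0.2 ]
```

Emit:
{"method": "arm_command", "body": {
  "rows": [
    {"tx":0,"ty":0.0015,"tz":-0.004,"ax":0,"ay":-0.2,"az":0.2,"jaw":0.3},
    {"tx":0,"ty":0,"tz":-0.004,"ax":0,"ay":0,"az":0,"jaw":0.3},
    {"tx":0,"ty":0,"tz":-0.003,"ax":0,"ay":0,"az":0,"jaw":0.3}
  ]
}}

```text
time_s: 17.48
tcp_pos: [0.5196, -0.074, 0.0641]
orientation: [0.543, -0.452, 0.453, -0.543]
ft_force: [0.6, -0.2, -1.2]
opening: 0.573
```

```bash
python3 - <<'E'
from h import *
goal(518.4,-73.5,43,-79.6)
c=cap("wrist"); Q=heldb(c)
im=c["pixels"][90:200,180:400,::-1]; cv2.imwrite("pics/w11.png",cv2.resize(im,None,fx=3.5,fy=3.5,interpolation=cv2.INTER_CUBIC))
E
```

```text
t 17.48 tcp [ 0.5196 -0.074   0.0641] F [ 0.6 -0.2 -1.2] op 0.573 jawyaw -79.66 appr [ 0.0011 -0.001  -1.    ] q [-0.31  0.29  1.8  -0.    1.06  1.08]
delta mm [ -1.2   0.5 -21.1] rotvec deg [0.06 0.06 0.06]
top toolY -8.1 zmax 70.1 fl x[-27.5 26.6] tab x[-15.3 14.4] slopes -0.28 0.24
fl rect [37.   -0.48 54.13 30.   90.  ]
```

View pics/w11.png

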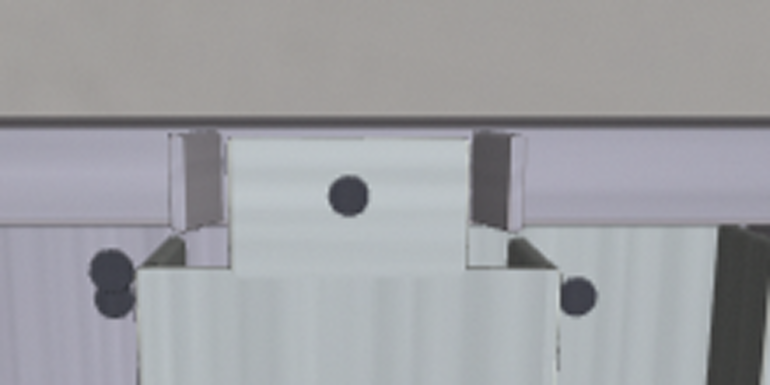

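The tab at (347,195) in the crop is centred between the ears at 195 and 497. Lowering on.

Emit:
{"method": "arm_command", "body": {
  "rows": [
    {"tx":-0.001,"ty":0.0005,"tz":-0.005,"ax":0,"ay":0,"az":0,"jaw":0.3},
    {"tx":-0.0003,"ty":0,"tz":-0.005,"ax":0,"ay":0,"az":0,"jaw":0.3},
    {"tx":-0.0003,"ty":0,"tz":-0.004,"ax":0,"ay":0,"az":0,"jaw":0.3}
  ]
}}

```text
time_s: 17.78
tcp_pos: [0.5183, -0.0735, 0.0493]
orientation: [-0.543, 0.452, -0.454, 0.543]
ft_force: [0.1, -0.5, -0.6]
opening: 0.574
```

```bash
python3 - <<'E'
from h import *
goal(518.4,-73.5,43,-79.6)
E
```

```text
t 17.78 tcp [ 0.5183 -0.0735  0.0493] F [ 0.1 -0.5 -0.6] op 0.574 jawyaw -79.65 appr [ 0.0022 -0.0014 -1.    ] q [-0.31  0.31  1.81 -0.    1.02  1.08]
delta mm [ 0.1 -0.  -6.3] rotvec deg [0.08 0.12 0.05]
```

Emit:
{"method": "arm_command", "body": {
  "rows": [
    {"tx":0,"ty":0,"tz":-0.003,"ax":0,"ay":0,"az":0,"jaw":0.3},
    {"tx":0,"ty":0,"tz":-0.002,"ax":0,"ay":0,"az":0,"jaw":0.3},
    {"tx":0,"ty":0,"tz":-0.0015,"ax":0,"ay":0,"az":0,"jaw":0.3}
  ]
}}

```text
time_s: 18.03
tcp_pos: [0.5175, -0.0732, 0.0417]
orientation: [0.543, -0.453, 0.453, -0.543]
ft_force: [-5.7, 2.1, 18.0]
opening: 0.571
```

```bash
python3 - <<'E'
from h import *
goal(518.4,-73.5,43,-79.6)
E
```

```text
t 18.03 tcp [ 0.5175 -0.0732  0.0417] F [-5.7  2.1 18. ] op 0.571 jawyaw -79.64 appr [ 0.e+00 -9.e-04 -1.e+00] q [-0.31  0.32  1.81 -0.    1.01  1.08]
delta mm [ 0.9 -0.3  1.3] rotvec deg [0.05 0.   0.04]
```

Emit:
{"method": "arm_command", "body": {
  "rows": [
    {"tx":0,"ty":0,"tz":0,"ax":0,"ay":0,"az":0,"jaw":0.74},
    {"tx":0,"ty":0,"tz":0,"ax":0,"ay":0,"az":0,"jaw":0.74},
    {"tx":0,"ty":0,"tz":0,"ax":0,"ay":0,"az":0,"jaw":0.74},
    {"tx":0,"ty":0,"tz":0,"ax":0,"ay":0,"az":0,"jaw":0.74},
    {"tx":0,"ty":0,"tz":0.01,"ax":0,"ay":0,"az":0,"jaw":0.74},
    {"tx":0,"ty":0,"tz":0.02,"ax":0,"ay":0,"az":0,"jaw":0.74},
    {"tx":0,"ty":0,"tz":0.03,"ax":0,"ay":0,"az":0,"jaw":0.74},
    {"tx":0,"ty":0,"tz":0.04,"ax":0,"ay":0,"az":0,"jaw":1},
    {"tx":0,"ty":-0.01,"tz":0.03,"ax":0,"ay":0,"az":0,"jaw":1}
  ]
}}

```text
time_s: 18.78
tcp_pos: [0.5104, -0.0801, 0.1705]
orientation: [0.546, -0.458, 0.447, -0.541]
ft_force: [1.1, -0.5, -0.3]
opening: 0.844
```

```bash
python3 - <<'E'
from h import *
goal(420,-299,22,-34.2)
c=cap("wrist"); save(c,"w12.png")
print("placed");blobs(c,0.0475,0.053,(.43,.61,-.13,-.02),40)
for zs in [(0.034,0.042)]: blobs(c,*zs,(.46,.59,-.165,-.1),40)
E
```

```text
t 18.78 tcp [ 0.5104 -0.0801  0.1705] F [ 1.1 -0.5 -0.3] op 0.844 jawyaw -79.57 appr [-0.0167  0.0052 -0.9998] q [-0.32  0.14  1.72 -0.    1.29  1.07]
delta mm [ -90.4 -218.9 -148.5] rotvec deg [ 0.1  -1.02 45.36]
placed
n53 ctr(577.9,-43.2) 12.6x2.1 yaw 9.77 z med 0.0504 std 0.0016 mean(577.8,-43.1)
n46 ctr(584.8,-80.7) 12.5x2.1 yaw 11.09 z med 0.0502 std 0.0015 mean(584.9,-80.5)
n9921 ctr(516.2,-72.6) 143.1x54.0 yaw 10.26 z med 0.0491 std 0.0007 mean(519.9,-72.0)
n40 ctr(448.6,-66.3) 12.8x3.3 yaw 16.29 z med 0.0496 std 0.0017 mean(449.4,-66.6)
n541 ctr(529.2,-138.5) 109.2x3.5 yaw 10.40 z med 0.0377 std 0.0012 mean(531.8,-137.7)
n174 ctr(467.0,-131.7) 42.6x1.5 yaw -79.52 z med 0.0382 std 0.0023 mean(466.9,-131.3)
```

View pics/w12.png

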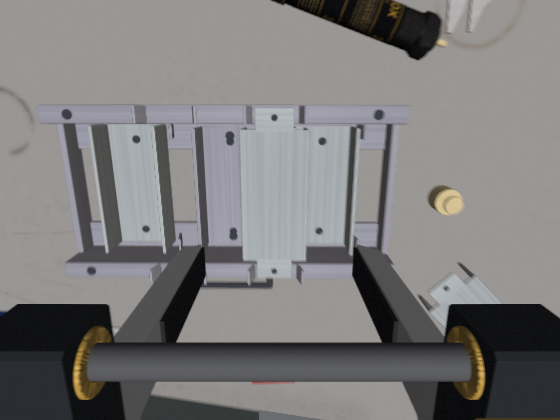

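Emit:
{"method": "arm_command", "body": {
  "rows": [
    {"tx":-0.008,"ty":-0.025,"tz":0.01,"ax":0,"ay":-1,"az":5,"jaw":1},
    {"tx":-0.01,"ty":-0.03,"tz":0.01,"ax":0,"ay":0,"az":6,"jaw":1},
    {"tx":-0.01,"ty":-0.03,"tz":0.01,"ax":0,"ay":0,"az":6,"jaw":1},
    {"tx":-0.01,"ty":-0.03,"tz":0,"ax":0,"ay":0,"az":6,"jaw":1},
    {"tx":-0.01,"ty":-0.03,"tz":0,"ax":0,"ay":0,"az":6,"jaw":1},
    {"tx":-0.01,"ty":-0.025,"tz":0,"ax":0,"ay":0,"az":6,"jaw":1},
    {"tx":-0.01,"ty":-0.02,"tz":0,"ax":0,"ay":0,"az":5,"jaw":1},
    {"tx":-0.005,"ty":-0.01,"tz":0,"ax":0,"ay":0,"az":2,"jaw":1}
  ]
}}

```text
time_s: 19.5
tcp_pos: [0.4433, -0.2922, 0.2226]
orientation: [-0.67, 0.203, -0.224, 0.679]
ft_force: [-0.2, 0.2, -0.0]
opening: 1.001
```

```bash
python3 - <<'E'
from h import *
goal(420,-299,20,-34.2)
c=cap("wrist"); save(c,"w13.png")
blobs(c,0.027,0.037,(.33,.5,-.4,-.22))
E
```

```text
t 19.50 tcp [ 0.4433 -0.2922  0.2226] F [-0.2  0.2 -0. ] op 1.001 jawyaw -35.14 appr [ 0.0327  0.003  -0.9995] q [-0.76  0.09  1.67  0.03  1.36 -0.15]
delta mm [ -23.3   -6.8 -202.6] rotvec deg [-0.19  1.87  0.92]
n6398 ctr(420.7,-297.0) 142.3x54.0 yaw 55.67 z med 0.0320 std 0.0008 mean(422.4,-294.5)
```

View pics/w13.png

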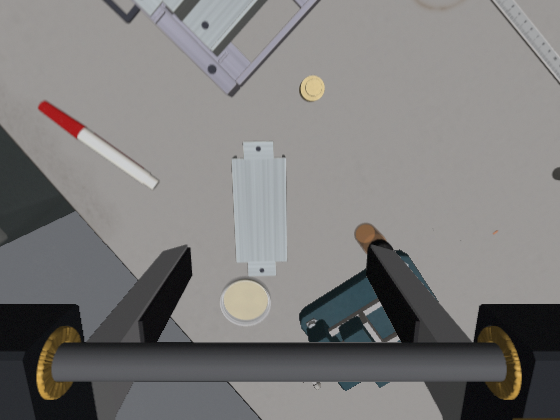

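Emit:
{"method": "arm_command", "body": {
  "rows": [
    {"tx":-0.012,"ty":-0.002,"tz":-0.02,"ax":0,"ay":1.8,"az":0.8,"jaw":1},
    {"tx":-0.006,"ty":0,"tz":-0.035,"ax":0,"ay":0,"az":0,"jaw":1},
    {"tx":-0.002,"ty":0,"tz":-0.035,"ax":0,"ay":0,"az":0,"jaw":1},
    {"tx":0,"ty":0,"tz":-0.02,"ax":0,"ay":0,"az":0,"jaw":1},
    {"tx":0,"ty":0,"tz":-0.01,"ax":0,"ay":0,"az":0,"jaw":1}
  ]
}}

```text
time_s: 19.97
tcp_pos: [0.4217, -0.296, 0.1007]
orientation: [0.677, -0.208, 0.211, -0.674]
ft_force: [-1.1, 1.3, 0.2]
opening: 1.002
```

```bash
python3 - <<'E'
from h import *
goal(420.7,-297,20,-34.3)
E
```

```text
t 19.97 tcp [ 0.4217 -0.296   0.1007] F [-1.1  1.3  0.2] op 1.002 jawyaw -34.53 appr [ 0.0028 -0.006  -1.    ] q [-0.78  0.21  1.8  -0.    1.12 -0.17]
delta mm [ -1.   -1.  -80.7] rotvec deg [0.34 0.16 0.23]
```

Emit:
{"method": "arm_command", "body": {
  "rows": [
    {"tx":-0.001,"ty":-0.001,"tz":-0.02,"ax":0.3,"ay":0.2,"az":0.2,"jaw":1},
    {"tx":0,"ty":0,"tz":-0.02,"ax":0,"ay":0,"az":0,"jaw":1},
    {"tx":0,"ty":0,"tz":-0.015,"ax":0,"ay":0,"az":0,"jaw":1},
    {"tx":0,"ty":0,"tz":-0.01,"ax":0,"ay":0,"az":0,"jaw":1}
  ]
}}

```text
time_s: 20.3
tcp_pos: [0.4186, -0.2916, 0.0294]
orientation: [-0.676, 0.21, -0.204, 0.676]
ft_force: [-0.3, -0.8, -0.3]
opening: 1.001
```

```bash
python3 - <<'E'
from h import *
goal(420.7,-297,20,-34.3)
E
```

```text
t 20.30 tcp [ 0.4186 -0.2916  0.0294] F [-0.3 -0.8 -0.3] op 1.001 jawyaw -34.10 appr [-0.0076  0.0033 -1.    ] q [-0.78  0.32  1.84 -0.    0.99 -0.18]
delta mm [ 2.1 -5.4 -9.4] rotvec deg [-0.19 -0.44 -0.2 ]
```

Emit:
{"method": "arm_command", "body": {
  "rows": [
    {"tx":0.002,"ty":-0.005,"tz":-0.004,"ax":-0.2,"ay":-0.4,"az":-0.2,"jaw":1},
    {"tx":0.0005,"ty":-0.0015,"tz":-0.004,"ax":0,"ay":0,"az":0,"jaw":0.8},
    {"tx":0,"ty":0,"tz":-0.001,"ax":0,"ay":0,"az":0,"jaw":0.7}
  ]
}}

```text
time_s: 20.55
tcp_pos: [0.4202, -0.2957, 0.0173]
orientation: [-0.675, 0.21, -0.206, 0.676]
ft_force: [-0.5, -0.9, 0.3]
opening: 0.892
```

```bash
python3 - <<'E'
from h import *
goal(420.7,-297,20,-34.3)
E
```

```text
t 20.55 tcp [ 0.4202 -0.2957  0.0173] F [-0.5 -0.9  0.3] op 0.892 jawyaw -34.19 appr [-0.0046  0.0031 -1.    ] q [-0.78  0.35  1.84 -0.    0.96 -0.18]
delta mm [ 0.5 -1.3  2.7] rotvec deg [-0.18 -0.26 -0.11]
```

Emit:
{"method": "arm_command", "body": {
  "rows": [
    {"tx":0.0005,"ty":-0.001,"tz":0.002,"ax":-0.1,"ay":-0.2,"az":-0.1,"jaw":0.3},
    {"tx":0,"ty":0,"tz":0,"ax":0,"ay":0,"az":0,"jaw":0.3},
    {"tx":0,"ty":0,"tz":0,"ax":0,"ay":0,"az":0,"jaw":0.3},
    {"tx":0,"ty":0,"tz":0,"ax":0,"ay":0,"az":0,"jaw":0.3},
    {"tx":0,"ty":0,"tz":0,"ax":0,"ay":0,"az":0,"jaw":0.3},
    {"tx":0,"ty":0,"tz":0,"ax":0,"ay":0,"az":0,"jaw":0.3},
    {"tx":0,"ty":0,"tz":0,"ax":0,"ay":0,"az":0,"jaw":0.3},
    {"tx":0,"ty":0,"tz":0,"ax":0,"ay":0,"az":0,"jaw":0.3}
  ]
}}

```text
time_s: 21.22
tcp_pos: [0.4234, -0.2995, 0.0236]
orientation: [0.677, -0.206, 0.211, -0.675]
ft_force: [0.2, 0.1, -1.5]
opening: 0.571
```

```bash
python3 - <<'E'
from h import *
goal(501.7,6.9,37,-79.6)
E
```

```text
t 21.22 tcp [ 0.4234 -0.2995  0.0236] F [ 0.2  0.1 -1.5] op 0.571 jawyaw -34.31 appr [ 0.005  -0.0047 -1.    ] q [-0.78  0.34  1.84  0.    0.96 -0.18]
delta mm [ 78.3 306.4  13.4] rotvec deg [  0.37   0.16 -45.29]
```

Emit:
{"method": "arm_command", "body": {
  "rows": [
    {"tx":0,"ty":0,"tz":0.01,"ax":0.3,"ay":0.2,"az":0,"jaw":0.3},
    {"tx":0,"ty":0,"tz":0.02,"ax":0,"ay":0,"az":0,"jaw":0.3},
    {"tx":0,"ty":0,"tz":0.035,"ax":0,"ay":0,"az":0,"jaw":0.3},
    {"tx":0.004,"ty":0.015,"tz":0.035,"ax":0,"ay":0,"az":-3,"jaw":0.3},
    {"tx":0.008,"ty":0.03,"tz":0.025,"ax":0,"ay":0,"az":-5,"jaw":0.3},
    {"tx":0.008,"ty":0.033,"tz":0.015,"ax":0,"ay":0,"az":-6,"jaw":0.3},
    {"tx":0.008,"ty":0.033,"tz":0,"ax":0,"ay":0,"az":-6,"jaw":0.3},
    {"tx":0.008,"ty":0.033,"tz":0,"ax":0,"ay":0,"az":-6,"jaw":0.3},
    {"tx":0.008,"ty":0.033,"tz":0,"ax":0,"ay":0,"az":-6,"jaw":0.3},
    {"tx":0.008,"ty":0.033,"tz":0,"ax":0,"ay":0,"az":-6,"jaw":0.3},
    {"tx":0.008,"ty":0.025,"tz":0,"ax":0,"ay":0,"az":-3,"jaw":0.3}
  ]
}}

```text
time_s: 22.13
tcp_pos: [0.4818, -0.0588, 0.1705]
orientation: [-0.546, 0.442, -0.447, 0.553]
ft_force: [-0.4, -0.6, -0.5]
opening: 0.576
```

```bash
python3 - <<'E'
from h import *
goal(501.6,6.9,41,-79.6)
E
```

```text
t 22.13 tcp [ 0.4818 -0.0588  0.1705] F [-0.4 -0.6 -0.5] op 0.576 jawyaw -77.93 appr [ 0.0121  0.0028 -0.9999] q [-0.3   0.05  1.82  0.01  1.26  1.05]
delta mm [  19.8   65.7 -129.5] rotvec deg [-0.15  0.7  -1.67]
```

Emit:
{"method": "arm_command", "body": {
  "rows": [
    {"tx":0.007,"ty":0.02,"tz":-0.01,"ax":0,"ay":0.7,"az":-1.2,"jaw":0.3},
    {"tx":0.006,"ty":0.02,"tz":-0.015,"ax":0,"ay":0,"az":0,"jaw":0.3},
    {"tx":0.003,"ty":0.01,"tz":-0.015,"ax":0,"ay":0,"az":0,"jaw":0.3},
    {"tx":0,"ty":0.002,"tz":-0.01,"ax":0,"ay":0,"az":0,"jaw":0.3},
    {"tx":0,"ty":0,"tz":0,"ax":0,"ay":0,"az":0,"jaw":0.3}
  ]
}}

```text
time_s: 22.55
tcp_pos: [0.4993, 0.0019, 0.1202]
orientation: [-0.545, 0.449, -0.449, 0.548]
ft_force: [-0.5, -0.7, -0.8]
opening: 0.571
```

```bash
python3 - <<'E'
from h import *
goal(501.6,6.9,41,-79.6)
c=cap("wrist"); save(c,"w14.png")
heldb(c)
print("rails");blobs(c,0.041,0.0485,(.54,.64,-.22,.2),160)
print("other baffle");blobs(c,0.0475,0.053,(.43,.61,-.13,-.04),140)
E
```

```text
t 22.55 tcp [0.4993 0.0019 0.1202] F [-0.5 -0.7 -0.8] op 0.571 jawyaw -78.81 appr [ 0.0038  0.003  -1.    ] q [-0.17  0.15  1.83  0.    1.16  1.2 ]
delta mm [  2.3   5.  -79.2] rotvec deg [-0.17  0.22 -0.79]
top toolY -8.6 zmax 70.3 fl x[-28.5 25.8] tab x[-16.3 13.3] slopes 0.10 0.25
fl rect [37.01 -1.36 54.26 29.99 89.98]
rails
n2635 ctr(555.2,80.5) 80.2x14.0 yaw -79.59 z med 0.0459 std 0.0008 mean(555.2,81.5)
n815 ctr(569.2,19.1) 38.5x8.2 yaw -78.70 z med 0.0460 std 0.0008 mean(569.2,19.3)
n1223 ctr(574.2,-24.2) 38.1x14.0 yaw -78.77 z med 0.0459 std 0.0007 mean(574.6,-23.6)
n502 ctr(581.5,-64.0) 41.3x14.4 yaw -78.16 z med 0.0463 std 0.0011 mean(584.2,-64.1)
n2452 ctr(593.4,-126.5) 74.7x14.0 yaw -79.10 z med 0.0460 std 0.0008 mean(593.4,-126.2)
other baffle
n12282 ctr(516.5,-72.5) 142.0x54.5 yaw 10.19 z med 0.0491 std 0.0006 mean(526.9,-72.0)
```

View pics/w14.png

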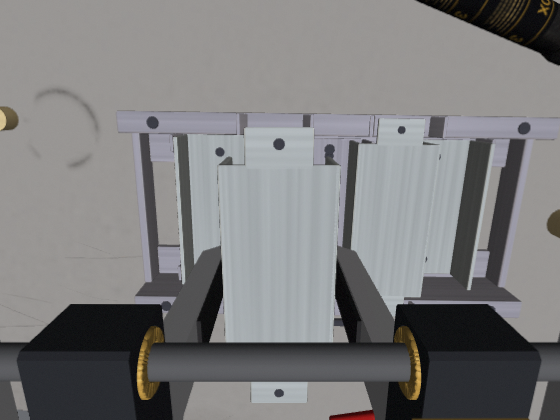

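Emit:
{"method": "arm_command", "body": {
  "rows": [
    {"tx":0.002,"ty":0.004,"tz":-0.008,"ax":-0.2,"ay":0.2,"az":-0.7,"jaw":0.3},
    {"tx":0,"ty":0.002,"tz":-0.01,"ax":0,"ay":0.2,"az":0,"jaw":0.3},
    {"tx":-0.001,"ty":0,"tz":-0.01,"ax":0,"ay":0.2,"az":0,"jaw":0.3},
    {"tx":-0.001,"ty":0,"tz":-0.006,"ax":0,"ay":0.2,"az":0,"jaw":0.3}
  ]
}}

```text
time_s: 22.93
tcp_pos: [0.5023, 0.0047, 0.0877]
orientation: [0.544, -0.454, 0.454, -0.541]
ft_force: [-0.7, -0.2, -1.4]
opening: 0.572
```

```bash
python3 - <<'E'
from h import *
goal(502.3,7.0,41,-79.6)
E
```

```text
t 22.93 tcp [0.5023 0.0047 0.0877] F [-0.7 -0.2 -1.4] op 0.572 jawyaw -79.85 appr [-0.0035 -0.003  -1.    ] q [-0.16  0.21  1.84 -0.    1.1   1.23]
delta mm [  0.    2.3 -46.7] rotvec deg [ 0.17 -0.2   0.25]
```

Emit:
{"method": "arm_command", "body": {
  "rows": [
    {"tx":0,"ty":0.0025,"tz":-0.008,"ax":0.2,"ay":-0.1,"az":0.2,"jaw":0.3},
    {"tx":0,"ty":0.0005,"tz":-0.008,"ax":0,"ay":0,"az":0,"jaw":0.3},
    {"tx":0,"ty":0,"tz":-0.006,"ax":0,"ay":0,"az":0,"jaw":0.3}
  ]
}}

```text
time_s: 23.18
tcp_pos: [0.502, 0.0068, 0.0631]
orientation: [0.543, -0.454, 0.453, -0.542]
ft_force: [0.3, 0.5, -0.4]
opening: 0.57
```

```bash
python3 - <<'E'
from h import *
goal(502.3,7.0,41,-79.6)
c=cap("wrist"); Q=heldb(c)
im=c["pixels"][90:200,180:400,::-1]; cv2.imwrite("pics/w15.png",cv2.resize(im,None,fx=3.5,fy=3.5,interpolation=cv2.INTER_CUBIC))
E
```

```text
t 23.18 tcp [0.502  0.0068 0.0631] F [ 0.3  0.5 -0.4] op 0.570 jawyaw -79.75 appr [-2.4e-03  7.0e-04 -1.0e+00] q [-0.16  0.25  1.85  0.    1.05  1.23]
delta mm [  0.3   0.2 -22.1] rotvec deg [-0.04 -0.14  0.15]
top toolY -10.8 zmax 71.6 fl x[-27.7 26.6] tab x[-15.5 14.3] slopes -0.09 0.21
fl rect [ 3.700e+01 -5.700e-01  2.999e+01  5.426e+01  1.000e-02]
```

View pics/w15.png

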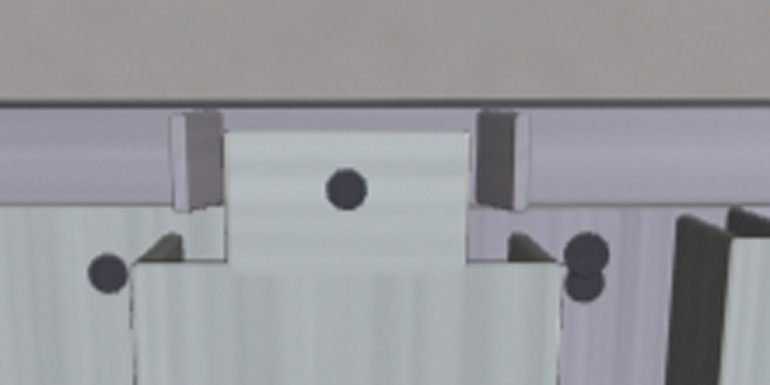

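Emit:
{"method": "arm_command", "body": {
  "rows": [
    {"tx":0.0012,"ty":-0.0003,"tz":-0.005,"ax":0,"ay":-0.1,"az":0.1,"jaw":0.3},
    {"tx":0,"ty":0,"tz":-0.005,"ax":0,"ay":0,"az":0,"jaw":0.3},
    {"tx":0,"ty":0,"tz":-0.004,"ax":0,"ay":0,"az":0,"jaw":0.3}
  ]
}}

```text
time_s: 23.48
tcp_pos: [0.5026, 0.0063, 0.0468]
orientation: [0.543, -0.454, 0.452, -0.543]
ft_force: [0.1, 0.2, -0.9]
opening: 0.572
```

```bash
python3 - <<'E'
from h import *
goal(503.2,6.5,41,-79.6)
E
```

```text
t 23.48 tcp [0.5026 0.0063 0.0468] F [ 0.1  0.2 -0.9] op 0.572 jawyaw -79.65 appr [-2.2e-03  9.0e-04 -1.0e+00] q [-0.16  0.27  1.86  0.    1.01  1.23]
delta mm [ 0.6  0.2 -5.8] rotvec deg [-0.05 -0.13  0.05]
```

Emit:
{"method": "arm_command", "body": {
  "rows": [
    {"tx":0.0003,"ty":0,"tz":-0.003,"ax":0,"ay":0,"az":0,"jaw":0.3},
    {"tx":0,"ty":0,"tz":-0.002,"ax":0,"ay":0,"az":0,"jaw":0.3},
    {"tx":0,"ty":0,"tz":-0.0015,"ax":0,"ay":0,"az":0,"jaw":0.3}
  ]
}}

```text
time_s: 23.73
tcp_pos: [0.5029, 0.0063, 0.0395]
orientation: [0.543, -0.454, 0.452, -0.543]
ft_force: [-6.4, 1.7, 17.1]
opening: 0.571
```

```bash
python3 - <<'E'
from h import *
goal(503.2,6.5,41,-79.6)
E
```

```text
t 23.73 tcp [0.5029 0.0063 0.0395] F [-6.4  1.7 17.1] op 0.571 jawyaw -79.65 appr [-2.9e-03  9.0e-04 -1.0e+00] q [-0.16  0.29  1.86  0.    1.    1.23]
delta mm [0.3 0.2 1.5] rotvec deg [-0.05 -0.17  0.05]
```

Emit:
{"method": "arm_command", "body": {
  "rows": [
    {"tx":0,"ty":0,"tz":0,"ax":0,"ay":0,"az":0,"jaw":0.7},
    {"tx":0,"ty":0,"tz":0,"ax":0,"ay":0,"az":0,"jaw":0.7},
    {"tx":0,"ty":0,"tz":0,"ax":0,"ay":0,"az":0,"jaw":0.7},
    {"tx":0,"ty":0,"tz":0,"ax":0,"ay":0,"az":0,"jaw":0.7},
    {"tx":0,"ty":0,"tz":0.01,"ax":0,"ay":0,"az":0,"jaw":0.7},
    {"tx":0,"ty":0,"tz":0.02,"ax":0,"ay":0,"az":0,"jaw":0.7},
    {"tx":0,"ty":0,"tz":0.03,"ax":0,"ay":0,"az":0,"jaw":0.7},
    {"tx":0,"ty":-0.005,"tz":0.04,"ax":0,"ay":0,"az":0,"jaw":0.7},
    {"tx":0,"ty":-0.01,"tz":0.04,"ax":0,"ay":0,"az":0,"jaw":1},
    {"tx":0,"ty":-0.01,"tz":0.03,"ax":0,"ay":0,"az":0,"jaw":1},
    {"tx":0,"ty":-0.005,"tz":0.01,"ax":0,"ay":0,"az":0,"jaw":1},
    {"tx":0,"ty":0,"tz":0,"ax":0,"ay":0,"az":0,"jaw":1}
  ]
}}

```text
time_s: 24.73
tcp_pos: [0.5001, -0.024, 0.2329]
orientation: [0.544, -0.453, 0.452, -0.543]
ft_force: [0.3, -0.1, 0.3]
opening: 0.95
```

```bash
python3 - <<'E'
from h import *
st()
c=cap("wrist"); save(c,"w16.png")
print("upper");blobs(c,0.0475,0.053,(.41,.61,-.13,.06),140)
print("lower walls");blobs(c,0.034,0.042,(.43,.59,-.165,-.1),100);blobs(c,0.034,0.042,(.43,.56,.05,.09),100)
save(cap("side"),"side1.png")
E
```

```text
t 24.73 tcp [ 0.5001 -0.024   0.2329] F [ 0.3 -0.1  0.3] op 0.950 jawyaw -79.54 appr [-1.1e-03 -4.0e-04 -1.0e+00] q [-0.22  0.04  1.7  -0.    1.4   1.17]
upper
n6857 ctr(502.1,7.1) 141.1x53.9 yaw 10.43 z med 0.0490 std 0.0007 mean(505.2,7.3)
n6864 ctr(516.5,-72.5) 142.2x54.1 yaw 10.17 z med 0.0491 std 0.0007 mean(519.0,-71.9)
lower walls
n414 ctr(529.2,-138.3) 109.1x4.0 yaw 10.08 z med 0.0376 std 0.0013 mean(530.7,-137.8)
n157 ctr(467.1,-132.4) 65.4x1.2 yaw -79.57 z med 0.0379 std 0.0024 mean(467.6,-134.7)
n406 ctr(491.1,73.5) 108.8x3.9 yaw 10.60 z med 0.0375 std 0.0012 mean(493.3,73.7)
```

View pics/w16.png

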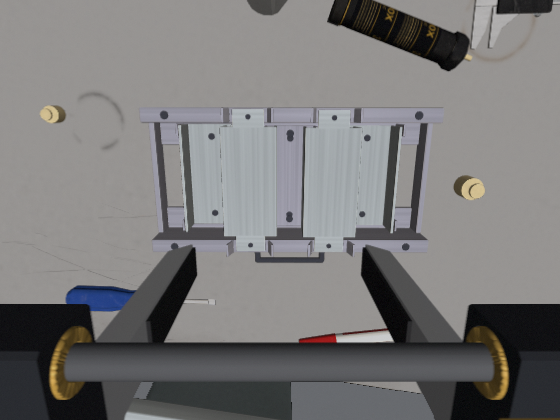

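View pics/side1.png

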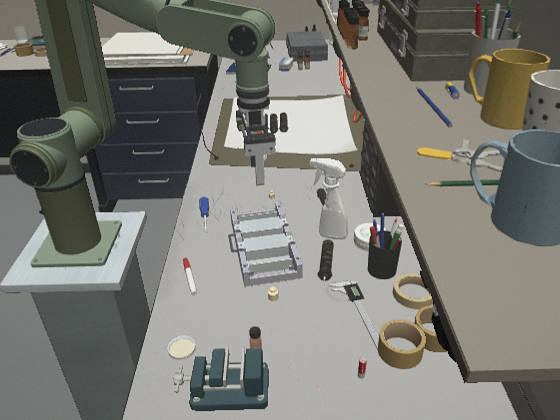

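All four channels are in place: tabs between the ears at (248,116) and (334,117), flanges in the troughs. Both baffle tops read 49 mm, the gutter tops read 38 mm, and the bystanders look unmoved. Handing in.

```bash
python3 - <<'E'
from h import *
print(manip.finish_job()); st()
E
```

```text
the job is handed in; nothing more can be done
None
the job is handed in; nothing more can be done
```

The pack is back together and the job is handed in, at about 25 s of the 72 s allowed. I placed the two plain channels first, left then right, and the two tabbed channels over the gaps after them, right then left. Each was lowered until light contact (about 6–18 N at the wrist) and then released.

**Last checks before hand-in:**
- **Tabbed channels:** web tops read 49.0 and 49.1 mm, where 49 mm is fully seated. The tabs sit between the guide ears at both ends.
- **Plain channels:** visible wall tops read 37.5 and 37.6 mm, where 38 mm is fully seated.
- **Alignment:** all four sit within about 0.4° of the frame.
- **Surroundings:** the bystanders looked unmoved in the final side view. I judged that by eye and did not measure it.
- **Gripper:** open, clear above the pack, with almost no force on it.

No check failed. Sideways readings from the wrist camera varied by about 1 mm from view to view, within the fit clearances.

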